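# Pack the last two sample canisters into the transport pot and close it

## Task

Pack the two steel canisters that stand on the bench into the round transport pot with the five already in it, so that all seven stand upright on its floor, one in the middle and six round it; those inside are spread out, so shift them together to make room. Then close the pot's hinged lid fully. Knock no canister over and leave the other things on the bench where they are.

Things in the scene. Friction and masses are not known exactly. Their poses are not given: they have to be found in the camera images.
- pot: Round open grey metal transport pot, fixed to the bench, 131 mm outer diameter, 54 mm high. Origin: centre of its underside. Inside it is a plain cylinder, 61.7 mm inner radius, wall 4 mm, flat floor 6 mm above the bench; seven 40 mm canisters fit only as one in the middle with six round it, about 41 mm from the pot's axis (1.7 mm radial slack). The lid's hinge is on its +y side. Its yaw varies by about 0.5 rad either way.
- pot_floor (a point): Centre of the pot's inner floor (z up, 6 mm above the bench).
- lid (a joint): Hinge of the lid, rad: 0 = closed, resting on the rim; about 2 = open, leaning outward past upright on the pot's +y side; stop at 2.35. A friction hinge: it stays wherever it is left, and moving it takes about 0.35 N m at most. It closes fully only when every canister stands on the pot's floor.
- lid_hinge (a point): Middle of the hinge axis: 68 mm from the pot's axis on the pot's +y side, 54.5 mm above the bench. Axes are the lid's: x along the hinge; -y from the hinge to the lid's free edge (134 mm away); z out of the lid's outer face. When shut these equal the pot's axes.
- lid_top (a point): Centre of the lid's flat outer face. The lid is an aluminium cap, 131 mm in diameter, 42 mm deep outside, 38 mm inside (hollow); it has no handle. This point is 68 mm from the hinge axis along the lid's -y and 42 mm along the lid's z.
- core_mid (a point): Steel sample canister, like the six others: upright cylinder 40 mm in diameter, 56 mm high with a flat top and 2 mm bevelled edges, carrying a 14 mm thick, 26 mm tall round knob in the middle of the top (82 mm in all); about 150 g (0.10 to 0.20 kg). It stands loose in the middle of the pot. Point: on its axis, half-way up, 41 mm above its underside; z up its axis.
- inA_mid (a point): Steel sample canister, like the six others: upright cylinder 40 mm in diameter, 56 mm high with a flat top and 2 mm bevelled edges, carrying a 14 mm thick, 26 mm tall round knob in the middle of the top (82 mm in all); about 150 g (0.10 to 0.20 kg). It stands loose on the pot's floor near the wall, one of four spaced roughly a quarter turn apart, so no gap between them is wide enough for another. Point: on its axis, half-way up, 41 mm above its underside; z up its axis.
- inB_mid (a point): Steel sample canister, like the six others: upright cylinder 40 mm in diameter, 56 mm high with a flat top and 2 mm bevelled edges, carrying a 14 mm thick, 26 mm tall round knob in the middle of the top (82 mm in all); about 150 g (0.10 to 0.20 kg). It stands loose on the pot's floor near the wall, one of four spaced roughly a quarter turn apart, so no gap between them is wide enough for another. Point: on its axis, half-way up, 41 mm above its underside; z up its axis.
- inC_mid (a point): Steel sample canister, like the six others: upright cylinder 40 mm in diameter, 56 mm high with a flat top and 2 mm bevelled edges, carrying a 14 mm thick, 26 mm tall round knob in the middle of the top (82 mm in all); about 150 g (0.10 to 0.20 kg). It stands loose on the pot's floor near the wall, one of four spaced roughly a quarter turn apart, so no gap between them is wide enough for another. Point: on its axis, half-way up, 41 mm above its underside; z up its axis.
- inD_mid (a point): Steel sample canister, like the six others: upright cylinder 40 mm in diameter, 56 mm high with a flat top and 2 mm bevelled edges, carrying a 14 mm thick, 26 mm tall round knob in the middle of the top (82 mm in all); about 150 g (0.10 to 0.20 kg). It stands loose on the pot's floor near the wall, one of four spaced roughly a quarter turn apart, so no gap between them is wide enough for another. Point: on its axis, half-way up, 41 mm above its underside; z up its axis.
- new1_mid (a point): Steel sample canister, like the six others: upright cylinder 40 mm in diameter, 56 mm high with a flat top and 2 mm bevelled edges, carrying a 14 mm thick, 26 mm tall round knob in the middle of the top (82 mm in all); about 150 g (0.10 to 0.20 kg). It stands loose on the bench at the start. Point: on its axis, half-way up, 41 mm above its underside; z up its axis.
- new2_mid (a point): Steel sample canister, like the six others: upright cylinder 40 mm in diameter, 56 mm high with a flat top and 2 mm bevelled edges, carrying a 14 mm thick, 26 mm tall round knob in the middle of the top (82 mm in all); about 150 g (0.10 to 0.20 kg). It stands loose on the bench at the start. Point: on its axis, half-way up, 41 mm above its underside; z up its axis.
- wide_jar: White lidded jar, 64 mm wide, 60 mm high, loose on the bench; not part of the job. Origin: its underside's centre (tools: on their length).
- amber: Amber bottle, 50 mm wide, 110 mm high, loose on the bench; not part of the job. Origin: its underside's centre (tools: on their length).
- brush: Hand brush lying flat, loose on the bench; not part of the job. Origin: its underside's centre (tools: on their length).
- weight: Brass cylinder weight, 34 mm wide, 30 mm high, loose on the bench; not part of the job. Origin: its underside's centre (tools: on their length).
- dish: Shallow glass dish, 84 mm wide, 20 mm high, loose on the bench; not part of the job. Origin: its underside's centre (tools: on their length).
- spatula: Spatula lying flat, 170 mm long, loose on the bench; not part of the job. Origin: its underside's centre (tools: on their length).
Not all that is in view belongs to the job. Leave any purple or red look-alike of the part that bears inC_mid alone.

How it is judged:
On the way, in this order (a step that is already met when the one before it is completed fails the run):
1. all seven canisters stand upright on the pot's floor, the lid still open (horizontal distance between each of core_mid, inA_mid, inB_mid, inC_mid, inD_mid, new1_mid, new2_mid and pot_floor below 0.05 m and z of each of core_mid, inA_mid, inB_mid, inC_mid, inD_mid, new1_mid, new2_mid in the frame of pot_floor below 0.0445 m and angle between each of core_mid, inA_mid, inB_mid, inC_mid, inD_mid, new1_mid, new2_mid's own z axis and vertical below 0.08 rad and value of joint lid above 0.5 rad), for 0.2 s.
2. the lid is closed (value of joint lid below 0.04 rad), for 0.2 s.
At the end, for the whole second after the job is handed in: All seven canisters stand in the pot (axis within 50 mm of the pot's), upright within 0.08 rad and on its floor within 3.5 mm, and the lid is shut within 0.04 rad (horizontal distance between each of core_mid, inA_mid, inB_mid, inC_mid, inD_mid, new1_mid, new2_mid and pot_floor below 0.05 m and z of each of core_mid, inA_mid, inB_mid, inC_mid, inD_mid, new1_mid, new2_mid in the frame of pot_floor below 0.0445 m and angle between each of core_mid, inA_mid, inB_mid, inC_mid, inD_mid, new1_mid, new2_mid's own z axis and vertical below 0.08 rad and value of joint lid below 0.04 rad); the robot touches nothing.
It fails at once if a canister is knocked over (angle between any of core_mid, inA_mid, inB_mid, inC_mid, inD_mid, new1_mid, new2_mid's own z axis and vertical above 0.7 rad).
It fails at once if another thing on the bench is moved by more than 30 mm (distance of any of wide_jar, amber, brush, weight, dish, spatula from where it was at the start of the episode above 0.03 m).
It also fails if it takes over 72 s, if anything falls off the work surface, if the arm or the gripper's body presses on something with over 40 N, if the wrist force passes 120 N, or if a joint passes its speed limit or range.

## Robot

A 7-joint arm with a two-finger parallel gripper is mounted at the origin on the work surface. World frame = base frame: x ahead of the robot, y to its left, z up, the work surface at z = 0. Lengths are in m, angles in rad, forces in N, time in s.
With the tool pointing down it reaches from about 0.4 to 0.85 m from the base axis. Payload 4.5 kg.
Tool frame: the origin (TCP) lies on the centre line of the jaws, within the pads' length; the fingertips stand 25 mm ahead of it and the grasp point (between the pads) lies 6 mm ahead of it (finger_overhang is the distance from the TCP to the fingertips, in m); x points along the fingers, y is the direction in which the jaws open and shut, and the axes are right-handed (so a half turn about x gives the same grasp; the last joint's range is limited). The gripper opens to 85 mm and grips with 20 to 120 N. Pads are 22 mm wide; open, the fingers measure 114 mm over their backs; the gripper's body (76 mm by 85 mm) begins 54 mm behind the grasp point. The pads swing forward as they close: fully open they stand 13 mm farther back than shut.
Start: joints at [-1.182, 0.689, -0.195, 1.565, 0.157, 0.902, -0.215], TCP at [0.217, 0.586, 0.256] pointing down, gripper open.
Joint ranges: [-3.01, 3.01], [-0.46, 2.08], [-1.47, 1.51], [0.13, 2.56], [-1, 4.14], [0.04, 2.09], [-2.66, 2.66]. Speed limits (rad/s): [2.57, 2.57, 3.14, 3.14, 3.14, 3.14, 3.14].

## Interface

Orientations are given as [roll, pitch, yaw] about the fixed x, y, z axes, in that order (R = Rz(yaw) Ry(pitch) Rx(roll)).
In Python, from plant import * gives the robot as it stands.
- The arm moves only by the tool play_rows, never from a script. Its argument "targets" is a list of rows, each an object with "linear": the shift along the tool's x, y, z in cm, a list of three; "rotation": the turn, a rotation vector about the tool's x, y, z in degrees, a list of three; "gripper": the opening, from 0 (shut) to 1 (fully open). In form: [{"linear": [dx, dy, dz], "rotation": [wx, wy, wz], "gripper": gripper}, ...]. A call has 1 to 5 rows; each row is the pose to reach, as a shift and turn from the pose commanded when the call began, along the tool's axes at that moment; what a row does not reach only later rows make up. A row lasts 1/8 s, in which the tool goes at most 62.5 mm and 10.7 degrees, less where a joint would pass 70% of its speed; a pose out of reach is approached as far as the arm can. A call with a gripper value outside its range is refused whole. The fingers move at their own pace and stop on an object; "newtons" is the grip in N (left out, the last holds). Time passes only in rows, so rows that repeat a pose let the fingers close. It gives the time, the measured TCP pose, the force and the opening at its end, in the units of the state.
- sense(): the state, without advancing time (a new reading comes with each control period).
- snapshot(name): name is "scene" or "top" or "wrist"; returns the picture (420x560x3 uint8, blue, green, red); there is no depth.
- calibration(name): a dict with "fx", "fy", "cx", "cy" (pixels), "xyz" and "rotation" of the camera in the world; the wrist camera has in their place "T_tool_cam" (4x4, takes a point from camera to tool coordinates, whose origin is the TCP and whose axes are the tool frame's). Camera axes: x right, y down, z forward; pixel columns grow to the right and rows downward; lengths in m; the calibration is good to about 2 mm. A picture is of the moment at which its call begins: read the wrist's pose just before it. calibration takes no time and is no camera call.
- finish_job(): hands the job in, once; it reports no verdict.
Trained networks look in the newest picture that a camera, given by its name, has taken for a name from the list of things; names that differ only in an ending like _2 or _b are one class to them, and where a whole thing is asked for, a point or a joint stands for the part that bears it (a point fixed in the world has none). Each returns a list of dicts, best first, with "confidence" (0 to 1); they miss things now and then, are a little off and sometimes report something else, mostly with a low value. They report only what shows in the picture. A call takes as long as a camera call. They do not tell look-alikes from the thing itself.
- outline_of(camera, name): "pixels" (420x560 bool, what is visible of it) and "box" ([left, top, right, bottom] in pixels, round what is visible of it).
- landmark_of(camera, name): "centre" ([column, row] in pixels: a listed point, or the origin of a listed thing).
The state is a dict: "clock": time; "joints": joint angles; "qvel": joint speeds; "tau": joint torques, N m; "tool_pos": TCP position; "tcp_rot": TCP orientation; "ft_force": force on the tool from outside, world axes, zero at the start; "moment": the same for the moment, N m; "grip_width": finger opening in m.
Only numpy, scipy, OpenCV 4.12 (cv2) and the standard library are available. Lean on these libraries where they do the work, as an engineer would, in place of code of your own. Each camera call takes 0.05 s, during which the arm holds its last target.

## Working session

There is one attempt and no reset: what is moved stays moved. The work goes in short steps, Python scripts to look and compute and a tool call to move; the robot and the scene stay as the last step left them, time stands still between calls to the robot, and variables do not carry over. Pictures are saved under pics/ and viewed, and the job is handed in when it is done.

Besides the shell and the picture viewer there is one more tool, called after ">>>" by a JSON object that holds its "fn" and its "kwargs", one argument or row to a line. play_rows: Moves the arm, as the interface text tells. Its arguments: {"type":"object","properties":{"targets":{"type":"array","items":{"type":"object","properties":{"linear":{"type":"array","items":{"type":"number"}},"rotation":{"type":"array","items":{"type":"number"}},"gripper":{"type":"number"}}}},"newtons":{"type":"number"}},"required":["targets"]}

```bash
ls; mkdir -p pics; python3 - <<'E'
from plant import *
import cv2
s=sense()
print({k:s[k] for k in ('clock','tool_pos','tcp_rot','grip_width','ft_force')})
for c in ('scene','top','wrist'):
    cv2.imwrite(f'pics/{c}0.png',snapshot(c)); print(c,calibration(c))
E
```

```text
pics
{'clock': 0.0, 'tool_pos': array([0.21694758, 0.58546151, 0.25545462]), 'tcp_rot': array([-1.49768474,  1.56886217, -1.85234179]), 'grip_width': 0.08534925070234113, 'ft_force': array([-0.15762608,  0.12225689,  0.28829823])}
scene {'fx': 422.0691254811938, 'fy': 422.0691254811938, 'cx': 288.56541334994904, 'cy': 209.5010446937475, 'xyz': array([1.18684944, 0.00241179, 0.67161498]), 'rotation': array([-2.26635384,  0.02129921,  1.79814893])}
top {'fx': 394.9789386098407, 'fy': 394.9789386098407, 'cx': 277.0573905026947, 'cy': 210.18689892946867, 'xyz': array([ 0.41415733, -0.1434124 ,  1.02455882]), 'rotation': array([-3.03100652, -0.01131148, -1.56854644])}
wrist {'fx': 350.0602673744481, 'fy': 350.0602673744481, 'cx': 278.82585710726903, 'cy': 208.56553700493453, 'T_tool_cam': array([[ 9.42076423e-04, -2.81840657e-01,  9.59460764e-01,
        -1.18062352e-01],
       [ 9.99999359e-01, -3.37818184e-04, -1.08111426e-03,
        -2.52759191e-04],
       [ 6.28825247e-04,  9.59461167e-01,  2.81840158e-01,
        -7.15585154e-02],
       [ 0.00000000e+00,  0.00000000e+00,  0.00000000e+00,
         1.00000000e+00]])}
```

View pics/top0.png

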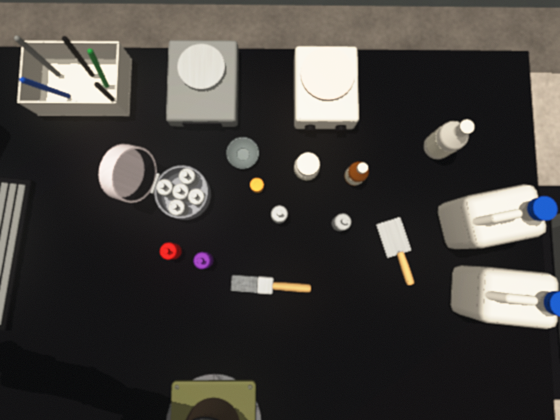

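View pics/scene0.png

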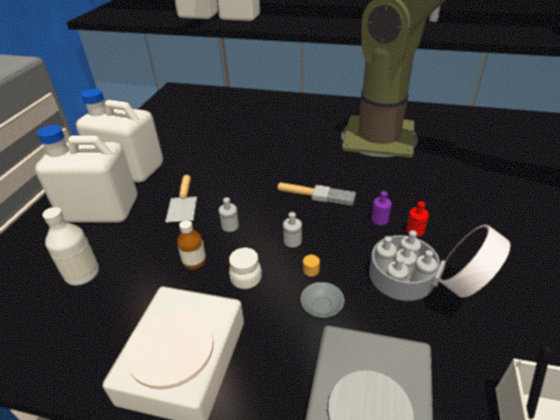

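View pics/wrist0.png

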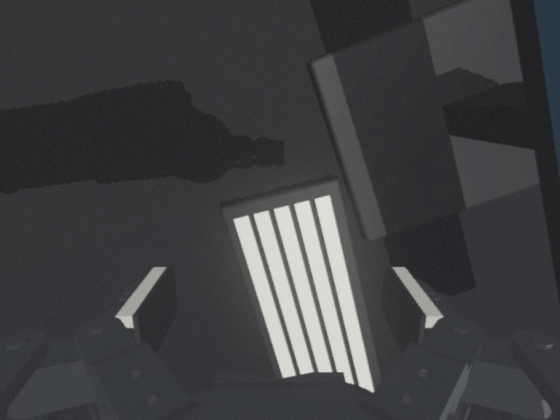

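```bash
cat > h.py <<'E'
from plant import *
import numpy as np, cv2
from scipy.spatial.transform import Rotation as R
def cam(name,s=None):
    c=calibration(name)
    if name=='wrist':
        s=s or sense()
        T=np.eye(4);T[:3,:3]=R.from_euler('xyz',s['tcp_rot']).as_matrix();T[:3,3]=s['tool_pos']
        T=T@c['T_tool_cam'];return c,T[:3,:3],T[:3,3]
    return c,R.from_euler('xyz',c['rotation']).as_matrix(),np.array(c['xyz'])
def ray(C,uv):
    c,Rm,p=C
    d=Rm@np.array([(uv[0]-c['cx'])/c['fx'],(uv[1]-c['cy'])/c['fy'],1]);return p,d
def atz(C,uv,z):
    p,d=ray(C,uv);return p+d*(z-p[2])/d[2]
def proj(C,P):
    c,Rm,p=C;q=Rm.T@(np.asarray(P)-p);return np.array([c['cx']+c['fx']*q[0]/q[2],c['cy']+c['fy']*q[1]/q[2]])
def tri(obs):
    A=np.zeros((3,3));b=np.zeros(3)
    for C,uv in obs:
        p,d=ray(C,uv);d=d/np.linalg.norm(d);M=np.eye(3)-np.outer(d,d);A+=M;b+=M@p
    return np.linalg.solve(A,b)
def toolmove(target,s=None,Rt=None):
    "shift in cm along tool axes and rotvec deg to reach target"
    s=s or sense();Rm=R.from_euler('xyz',s['tcp_rot'])
    d=Rm.inv().apply(np.asarray(target)-s['tool_pos'])*100
    if Rt is None:return d.round(2)
    return d.round(2),np.degrees((Rm.inv()*Rt).as_rotvec()).round(1)
E
python3 - <<'E'
from h import *
s=sense();print(R.from_euler('xyz',s['tcp_rot']).as_matrix().round(3))
for n in ('core_mid','inA_mid','new1_mid','new2_mid','pot','lid_hinge','lid_top','pot_floor'):
    for c in ('top','scene'):
        snapshot(c)
        r=landmark_of(c,n)
        print(n,c,[(np.round(q['centre'],1).tolist(),round(q['confidence'],2)) for q in r[:8]])
E
```

```text
[[-0.     0.347  0.938]
 [-0.001  0.938 -0.347]
 [-1.    -0.001  0.   ]]
core_mid top [([180.5, 191.4], 0.77)]
core_mid scene [([402.8, 261.3], 0.85)]
inA_mid top [([186.1, 174.9], 0.66)]
inA_mid scene [([309.8, 270.0], 0.71), ([396.7, 271.3], 0.55), ([290.2, 226.8], 0.31)]
new1_mid top [([341.5, 223.9], 0.5)]
new1_mid scene [([231.5, 217.3], 0.98)]
new2_mid top [([277.3, 213.7], 0.66)]
new2_mid scene [([291.9, 231.0], 0.74)]
pot top [([186.5, 191.8], 0.96), ([155.5, 182.5], 0.28)]
pot scene [([397.4, 275.2], 0.8)]
lid_hinge top [([155.0, 179.0], 0.86), ([178.6, 206.9], 0.6)]
lid_hinge scene [([229.4, 212.6], 0.59), ([440.4, 273.0], 0.56)]
lid_top top [([122.5, 171.5], 0.97)]
lid_top scene []
pot_floor top [([183.1, 192.5], 0.69)]
pot_floor scene [([404.3, 270.8], 0.69), ([407.1, 250.8], 0.68)]
```

```bash
python3 - <<'E'
from h import *
T=cam('top');S=cam('scene')
for n,a,b in (('core',(180.5,191.4),(402.8,261.3)),('new1',(341.5,223.9),(231.5,217.3)),('new2',(277.3,213.7),(291.9,231.0)),('pot',(186.5,191.8),(397.4,275.2)),('floor',(183.1,192.5),(404.3,270.8)),('hinge',(155,179),(440.4,273)),('hingeb',(155,179),(440.4,273))):
    print(n,tri([(T,a),(S,b)]).round(4))
print('core z47',atz(T,(180.5,191.4),.047),atz(S,(402.8,261.3),.047))
for n,uv in (('new1',(342,220)),('new2',(280,212))): print(n,atz(T,uv,.078))
print('hinge',atz(T,(155,179),.0545),'floor',atz(T,(183.1,192.5),.006))
print(toolmove([.47,.1,.26]))
E
```

```text
core [0.5695 0.0842 0.0452]
new1 [ 0.4897 -0.3147  0.0247]
new2 [ 0.5158 -0.157   0.0335]
pot [0.5745 0.0783 0.0075]
floor [0.5707 0.0875 0.0187]
hinge [0.5983 0.1493 0.0568]
hingeb [0.5983 0.1493 0.0568]
core z47 [0.56908201 0.08695675 0.047     ] [0.5722237  0.08089974 0.047     ]
new1 [ 0.49605432 -0.31040731  0.078     ]
new2 [ 0.51492079 -0.16098631  0.078     ]
hinge [0.59879271 0.14927361 0.0545    ] floor [0.5727138  0.08979107 0.006     ]
[ -0.37 -36.8   40.6 ]
```

```bash
python3 - <<'E'
from h import *
print(toolmove([.571,.086,.30]))
E
```

```text
[ -4.37 -34.6   50.56]
```

>>> {"fn": "play_rows", "kwargs": {
  "targets": [
    {"linear": [-4.4,-5.8,8.4],"rotation": [0,0,0],"gripper": 0.5},
    {"linear": [-4.4,-11.5,16.8],"rotation": [0,0,0],"gripper": 0.5},
    {"linear": [-4.4,-17.3,25.2],"rotation": [0,0,0],"gripper": 0.5},
    {"linear": [-4.4,-23,33.6],"rotation": [0,0,0],"gripper": 0.5},
    {"linear": [-4.4,-28,42],"rotation": [0,0,0],"gripper": 0.5}
  ]
}}

```text
clock: 2.38
tool_pos: [0.3965, 0.3349, 0.2966]
tcp_rot: [1.016, 1.57, 0.661]
ft_force: [1.5, 1.0, 0.5]
grip_width: 0.0432
```

```bash
python3 - <<'E'
from h import *
s=sense();print(s['clock'],s['tool_pos'],s['joints'].round(2),toolmove([.571,.086,.30]))
E
```

```text
2.375 [0.39646118 0.33492605 0.29664494] [-0.64  0.5  -0.23  1.83  0.15  0.83  0.27] [ -0.34 -17.28  25.01]
```

>>> {"fn": "play_rows", "kwargs": {
  "targets": [
    {"linear": [-0.3,-4.3,6.3],"rotation": [0,0,0],"gripper": 0.3},
    {"linear": [-0.3,-8.6,12.5],"rotation": [0,0,0],"gripper": 0.3},
    {"linear": [-0.3,-13,18.8],"rotation": [0,0,0],"gripper": 0.3},
    {"linear": [-0.3,-17.3,25],"rotation": [0,0,0],"gripper": 0.3},
    {"linear": [-0.3,-17.3,25],"rotation": [0,0,0],"gripper": 0.3}
  ]
}}

```text
clock: 3.0
tool_pos: [0.571, 0.0849, 0.2994]
tcp_rot: [0.036, 1.57, -0.32]
ft_force: [0.2, 0.9, -0.6]
grip_width: 0.0255
```

```bash
python3 - <<'E'
from h import *
s=sense();print(s['clock'],s['tool_pos'],s['joints'].round(2),s['qvel'].round(2))
im=snapshot('wrist');cv2.imwrite('pics/w1.png',im);np.save('w1.npy',np.r_[s['tool_pos'],s['tcp_rot']])
E
```

```text
3.0 [0.57096063 0.08492125 0.2993703 ] [-0.09  0.58 -0.23  1.66  0.16  0.92  0.83] [ 0.67  0.24 -0.01 -0.52  0.01  0.27  0.73]
```

View pics/w1.png

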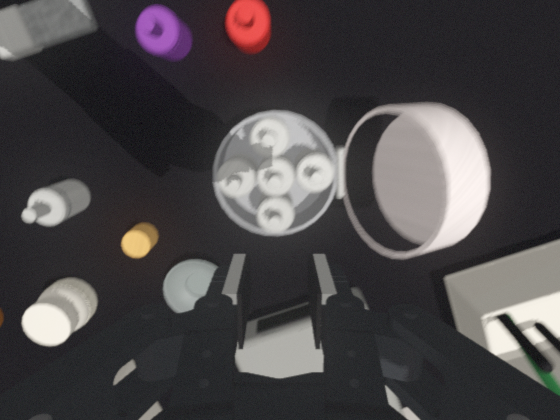

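```bash
python3 - <<'E'
from h import *
snapshot('wrist');s=sense();print(s['clock'],s['tool_pos'],s['qvel'].round(2))
im=snapshot('wrist');s2=sense();print(s2['tool_pos'],s2['qvel'].round(2))
cv2.imwrite('pics/w2.png',im);np.save('w2.npy',np.r_[s['tool_pos'],s['tcp_rot']])
cv2.imwrite('pics/w2c.png',cv2.resize(im[90:250,190:380],None,fx=4,fy=4,interpolation=cv2.INTER_CUBIC)[:600,:760])
for n in ('core_mid','inA_mid','inB_mid','inC_mid','inD_mid'):
    print(n,[(np.round(q['centre'],1).tolist(),round(q['confidence'],2)) for q in landmark_of('wrist',n)])
E
```

```text
3.1 [0.57312959 0.07902276 0.29890043] [-0.07 -0.02 -0.09  0.06 -0.05 -0.01 -0.05]
[0.57120218 0.08328309 0.29889496] [-0.06 -0.02 -0.07  0.04 -0.03 -0.01 -0.01]
core_mid []
inA_mid [([243.5, 170.7], 0.64), ([282.1, 204.0], 0.6)]
inB_mid [([318.8, 167.0], 0.66)]
inC_mid [([164.4, 25.2], 0.89), ([253.7, 14.3], 0.86), ([276.6, 131.1], 0.66)]
inD_mid [([241.6, 169.2], 0.68), ([281.5, 161.9], 0.49)]
```

View pics/w2c.png

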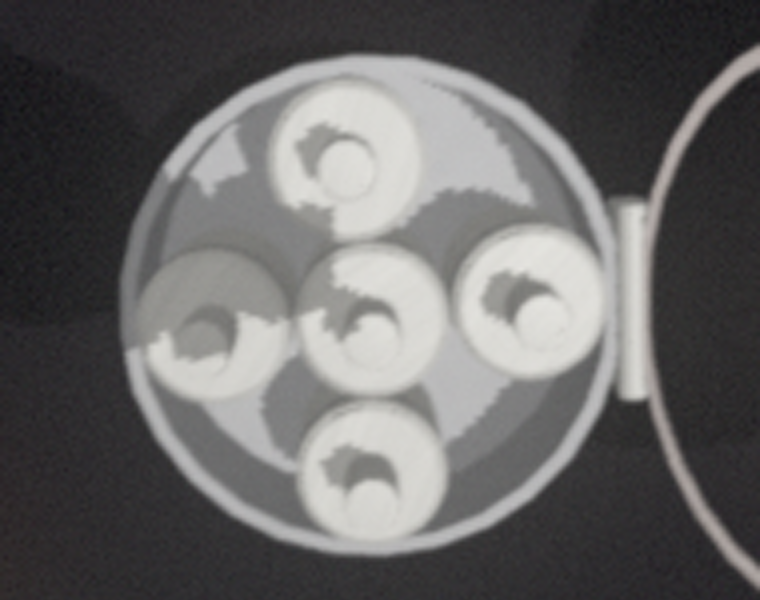

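```bash
cat >> h.py <<'E'
def rimfit(C,g,p0,z=.054,r=.0655,n=180):
    "refine centre xy of a circle (radius r at height z) by maximizing radial gradient"
    from scipy.optimize import minimize
    g=cv2.GaussianBlur(g.astype(np.float32),(0,0),1.2)
    th=np.linspace(0,2*np.pi,n,endpoint=False)
    def samp(c,rr):
        P=np.c_[c[0]+rr*np.cos(th),c[1]+rr*np.sin(th),np.full(n,z)]
        cc,Rm,p=C;q=(P-p)@Rm
        return cv2.remap(g,(cc['cx']+cc['fx']*q[:,0]/q[:,2]).astype(np.float32)[None],(cc['cy']+cc['fy']*q[:,1]/q[:,2]).astype(np.float32)[None],cv2.INTER_LINEAR)[0]
    def cost(c): return -np.mean(np.clip(samp(c,r-.0008)-samp(c,r+.0012),-10,40))
    best=None
    for dx in np.arange(-.005,.0051,.0005):
        for dy in np.arange(-.005,.0051,.0005):
            v=cost((p0[0]+dx,p0[1]+dy))
            if best is None or v<best[0]:best=(v,p0[0]+dx,p0[1]+dy)
    m=minimize(cost,best[1:],method='Nelder-Mead',options=dict(initial_simplex=[[best[1],best[2]],[best[1]+.0004,best[2]],[best[1],best[2]+.0004]]))
    return m.x,-m.fun
E
python3 - <<'E'
from h import *
s=sense();im=snapshot('wrist');s2=sense();print(s['clock'],s['tool_pos'],s2['tool_pos'])
cv2.imwrite('pics/w3.png',im);np.save('w3.npy',np.r_[s2['tool_pos'],s2['tcp_rot']])
C=cam('wrist',s);g=cv2.cvtColor(im,cv2.COLOR_BGR2GRAY)
guess={'N':(276.5,129.5),'core':(283,170),'E':(322.7,165.2),'W':(243,170.7),'S':(283,208)}
p0=atz(C,(282.2,166.2),.054)[:2]
pc,v=rimfit(C,g,p0);print('pot',p0,pc,v)
P=cv2.resize(im[90:250,190:380],None,fx=4,fy=4,interpolation=cv2.INTER_CUBIC)
def draw(c,z,r,col):
    for t in np.linspace(0,6.283,120):
        u=proj(C,[c[0]+r*np.cos(t),c[1]+r*np.sin(t),z]);cv2.circle(P,(int((u[0]-190+.5)*4),int((u[1]-90+.5)*4)),1,col,-1)
draw(pc,.054,.0655,(0,0,255))
for k,uv in guess.items():
    b,vb=rimfit(C,g,atz(C,uv,.062)[:2],.061,.0195)
    kn,vk=rimfit(C,g,b,.088,.0065)
    print(k,b.round(4),round(vb,1),kn.round(4),round(vk,1),'rel',((b-pc)*1000).round(1),np.hypot(*(b-pc)).round(4),np.degrees(np.arctan2(*(b-pc)[::-1])).round(1))
    draw(b,.061,.0195,(0,255,0));draw(kn,.088,.0065,(255,0,0))
cv2.imwrite('pics/w3c.png',P[:600,:760])
E
```

```text
3.4 [0.56893229 0.08933631 0.29936451] [0.56901781 0.0891735  0.29938346]
pot [0.55957288 0.09605779] [0.56894745 0.09143915] 13.438119888305664
N [0.5245 0.1039] 16.6 [0.516  0.1003] 13.8 rel [-44.5  12.5] 0.0462 164.4
core [0.5713 0.0954] 7.8 [0.5538 0.0935] 24.2 rel [2.3 4. ] 0.0046 59.7
E [0.5731 0.1378] 14.0 [0.5608 0.1267] 23.8 rel [ 4.2 46.3] 0.0465 84.9
W [0.5506 0.0566] 3.8 [0.5519 0.061 ] 21.6 rel [-18.4 -34.9] 0.0394 -117.8
S [0.5863 0.0836] 11.2 [0.5881 0.078 ] 17.9 rel [17.4 -7.8] 0.0191 -24.1
```

View pics/w3c.png

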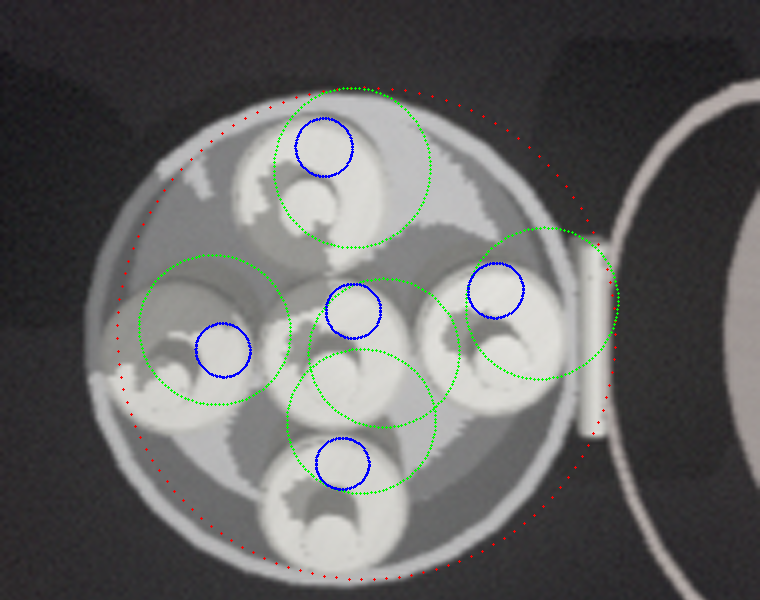

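```bash
cat > fitw.py <<'E'
from h import *
def fit(im,s,guess,potuv,x0=190,y0=90,out='pics/o.png'):
    C=cam('wrist',s);g=cv2.cvtColor(im,cv2.COLOR_BGR2GRAY)
    P=cv2.resize(im[y0:y0+150,x0:x0+190],None,fx=4,fy=4,interpolation=cv2.INTER_CUBIC)
    def draw(c,z,r,col):
        for t in np.linspace(0,6.283,120):
            u=proj(C,[c[0]+r*np.cos(t),c[1]+r*np.sin(t),z]);cv2.circle(P,(int((u[0]-x0+.5)*4),int((u[1]-y0+.5)*4)),1,col,-1)
    pc,v=rimfit(C,g,atz(C,potuv,.054)[:2]);print('pot',pc.round(4),round(v,1))
    draw(pc,.054,.0655,(0,0,255))
    for k,uv in guess.items():
        b,vb=rimfit(C,g,atz(C,uv,.061)[:2],.061,.0195)
        kn,vk=rimfit(C,g,b,.088,.0065)
        print(k,b.round(4),round(vb,1),kn.round(4),round(vk,1),'rel',((b-pc)*1000).round(1),np.hypot(*(b-pc)).round(4),np.degrees(np.arctan2(*(b-pc)[::-1])).round(1))
        draw(b,.061,.0195,(0,255,0));draw(kn,.088,.0065,(255,0,0))
    cv2.imwrite(out,P)
E
python3 - <<'E'
from fitw import *
im=cv2.imread('pics/w3.png');a=np.load('w3.npy');s=dict(tool_pos=np.array([0.56893229,0.08933631,0.29936451]),tcp_rot=a[3:])
o=np.array([190,90.])
gu={k:o+np.array(v)/4 for k,v in dict(N=(310,190),core=(337,353),E=(495,337),W=(178,357),S=(334,507)).items()}
fit(im,s,gu,o+np.array((333,340))/4,out='pics/w3d.png')
E
```

```text
pot [0.5681 0.0818] 36.1
N [0.5285 0.0914] 18.9 [0.5276 0.0913] 22.4 rel [-39.6   9.6] 0.0408 166.3
core [0.5674 0.0834] 23.5 [0.5672 0.0831] 14.1 rel [-0.7  1.6] 0.0018 114.0
E [0.5777 0.1232] 27.9 [0.5844 0.1251] 16.1 rel [ 9.5 41.4] 0.0425 77.0
W [0.5544 0.0446] 20.4 [0.5598 0.0414] 16.7 rel [-13.7 -37.2] 0.0396 -110.2
S [0.6066 0.0682] 29.5 [0.6065 0.0682] 15.2 rel [ 38.5 -13.6] 0.0408 -19.5
```

View pics/w3d.png

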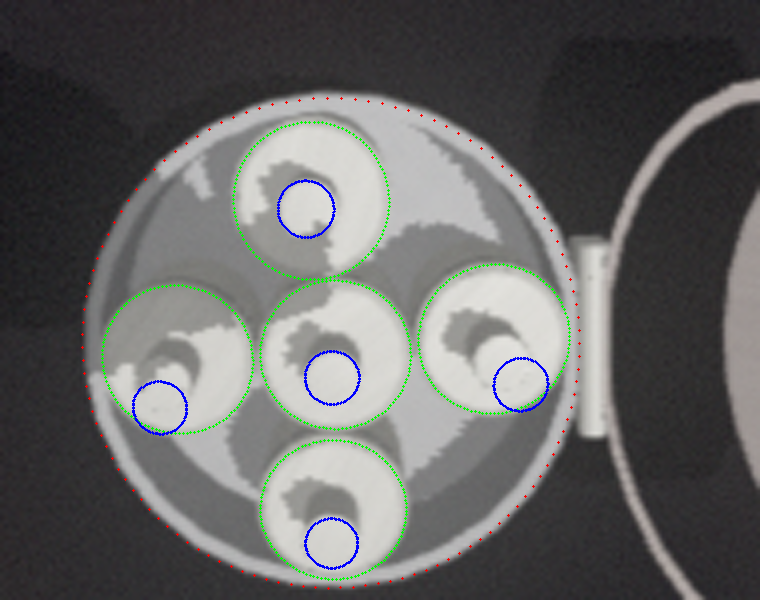

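```bash
cat >> h.py <<'E'
def Rpsi(deg):
    a=np.radians(deg);return R.from_matrix(np.array([[0,np.cos(a),np.sin(a)],[0,np.sin(a),-np.cos(a)],[-1,0,0]]))
def plan(wps,psi):
    s=sense();Rm=R.from_euler('xyz',s['tcp_rot']);M=Rm.as_matrix()
    print('t',round(s['clock'],2),'pos',s['tool_pos'].round(4),'psi',np.degrees(np.arctan2(M[1,1],M[0,1])).round(1),'tilt',np.degrees(np.arccos(min(1,-M[2,0]))).round(2),'w',round(s['grip_width'],4),'F',s['ft_force'].round(1))
    print('rot',np.degrees((Rm.inv()*Rpsi(psi)).as_rotvec()).round(1))
    for w in wps: print(np.round(w,4),'->',toolmove(w,s))
POT=np.array([.5681,.0818])
def slot(deg,r,z,pot=POT):
    a=np.radians(deg);return [pot[0]+r*np.cos(a),pot[1]+r*np.sin(a),z]
E
python3 - <<'E'
from h import *
plan([[.5285,.0914,.16],[.5285,.0914,.11],[.5285,.0914,.092]],47)
E
```

```text
t 3.45 pos [0.569  0.0892 0.2994] psi 69.8 tilt 0.04 w 0.0257 F [-0.2  0.8  0.3]
rot [22.8 -0.  -0. ]
[0.5285 0.0914 0.16  ] -> [13.94 -1.2  -3.87]
[0.5285 0.0914 0.11  ] -> [18.94 -1.2  -3.87]
[0.5285 0.0914 0.092 ] -> [20.74 -1.2  -3.87]
```

>>> {"fn": "play_rows", "kwargs": {
  "targets": [
    {"linear": [5,-0.5,-1.5],"rotation": [8,0,0],"gripper": 0.28},
    {"linear": [10,-1,-3],"rotation": [16,0,0],"gripper": 0.28},
    {"linear": [13,-1.2,-3.87],"rotation": [22.8,0,0],"gripper": 0.28},
    {"linear": [14.9,-1.2,-3.87],"rotation": [22.8,0,0],"gripper": 0.28},
    {"linear": [14.9,-1.2,-3.87],"rotation": [22.8,0,0],"gripper": 0.28}
  ]
}}

```text
clock: 4.08
tool_pos: [0.5281, 0.0906, 0.1493]
tcp_rot: [-2.286, 1.568, -3.037]
ft_force: [0.3, 0.2, -0.0]
grip_width: 0.024
```

```bash
python3 - <<'E'
from h import *
im=snapshot('wrist');cv2.imwrite('pics/a1.png',im)
plan([[.5285,.0914,.11],[.5285,.0914,.092]],47)
E
```

```text
t 4.12 pos [0.529  0.0905 0.1503] psi 47.0 tilt 0.03 w 0.0235 F [0.4 0.8 0.4]
rot [-0. -0.  0.]
[0.5285 0.0914 0.11  ] -> [ 4.03  0.03 -0.1 ]
[0.5285 0.0914 0.092 ] -> [ 5.83  0.03 -0.1 ]
```

View pics/a1.png

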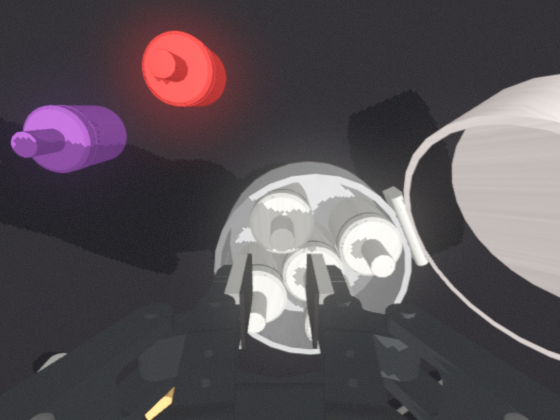

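>>> {"fn": "play_rows", "kwargs": {
  "newtons": 40,
  "targets": [
    {"linear": [3,0,0],"rotation": [0,0,0],"gripper": 0.28},
    {"linear": [5,0,0],"rotation": [0,0,0],"gripper": 0.28},
    {"linear": [5.8,0,0],"rotation": [0,0,0],"gripper": 0.28},
    {"linear": [5.8,0,0],"rotation": [0,0,0],"gripper": 0.05},
    {"linear": [5.8,0,0],"rotation": [0,0,0],"gripper": 0.05}
  ]
}}

```text
clock: 4.75
tool_pos: [0.5298, 0.0898, 0.0931]
tcp_rot: [1.071, 1.569, 0.318]
ft_force: [-0.1, 0.6, -2.2]
grip_width: 0.0124
```

```bash
python3 - <<'E'
from h import *
im=snapshot('wrist');cv2.imwrite('pics/a2.png',im)
plan([slot(a,r,.094) for a,r in ((160,40.5e-3),(150,40.5e-3),(140,40.5e-3),(135,40.5e-3))],47)
E
```

```text
t 4.8 pos [0.5297 0.0898 0.093 ] psi 46.9 tilt 0.08 w 0.0122 F [ 0.2  0.6 -2.3]
rot [-0.1  0.  -0.1]
[0.53   0.0957 0.094 ] -> [-0.1   0.45 -0.38]
[0.533 0.102 0.094] -> [-0.09  1.12 -0.6 ]
[0.5371 0.1078 0.094 ] -> [-0.09  1.82 -0.7 ]
[0.5395 0.1104 0.094 ] -> [-0.09  2.17 -0.7 ]
```

View pics/a2.png

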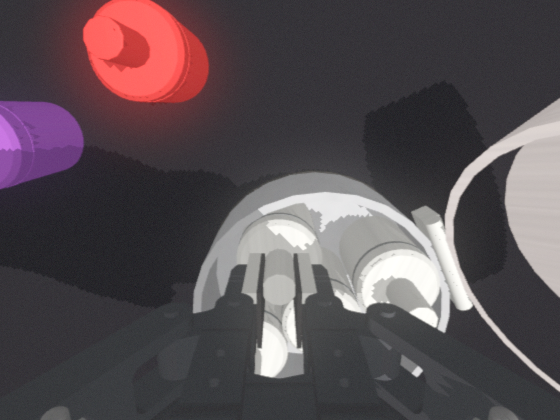

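```bash
python3 - <<'E'
from h import *
s=sense();C=cam('wrist',s);Rm=R.from_euler('xyz',s['tcp_rot'])
for t in ([.005,0,0],[.005,0,-.007],[.005,0,.007],[.031,0,-.020],[.025,.007,-.011],[.025,.007,.011]):
    print(t,proj(C,s['tool_pos']+Rm.apply(t)).round(0))
im=cv2.imread('pics/a2.png');cv2.imwrite('pics/a2c.png',cv2.resize(im[230:380,185:375],None,fx=4,fy=4,interpolation=cv2.INTER_CUBIC))
E
```

```text
[0.005, 0, 0] [280. 294.]
[0.005, 0, -0.007] [280. 278.]
[0.005, 0, 0.007] [280. 310.]
[0.031, 0, -0.02] [280. 225.]
[0.025, 0.007, -0.011] [296. 249.]
[0.025, 0.007, 0.011] [295. 293.]
```

View pics/a2c.png

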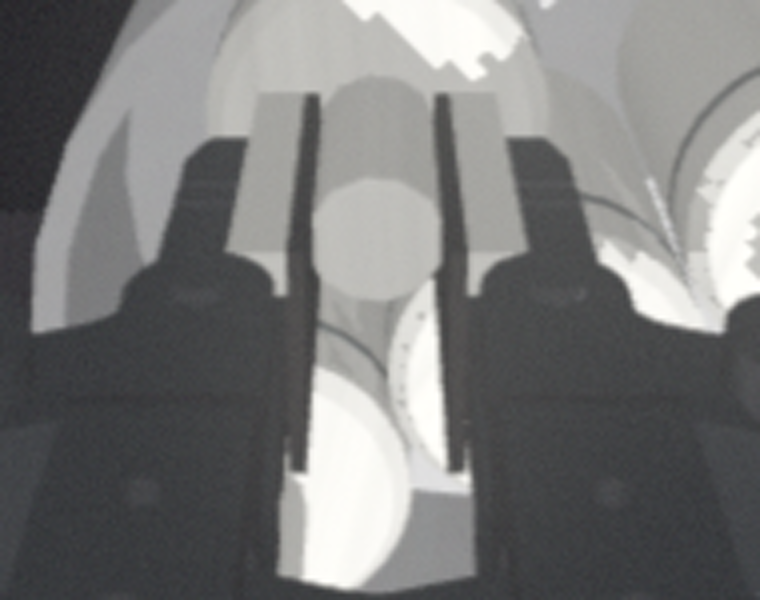

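>>> {"fn": "play_rows", "kwargs": {
  "targets": [
    {"linear": [-0.15,0,0],"rotation": [0,0,0],"gripper": 0.05},
    {"linear": [-0.15,0.45,-0.21],"rotation": [0,0,0],"gripper": 0.05},
    {"linear": [-0.15,1.12,-0.43],"rotation": [0,0,0],"gripper": 0.05},
    {"linear": [-0.15,1.82,-0.53],"rotation": [0,0,0],"gripper": 0.05},
    {"linear": [-0.15,2.2,-0.53],"rotation": [0,0,0],"gripper": 0.05}
  ]
}}

```text
clock: 5.42
tool_pos: [0.5409, 0.1103, 0.0937]
tcp_rot: [1.648, 1.57, 0.896]
ft_force: [0.2, -0.6, -1.5]
grip_width: 0.0123
```

>>> {"fn": "play_rows", "kwargs": {
  "targets": [
    {"linear": [0,0,0],"rotation": [0,0,0],"gripper": 0.05}
  ]
}}

```text
clock: 5.55
tool_pos: [0.5406, 0.1097, 0.0937]
tcp_rot: [1.416, 1.57, 0.664]
ft_force: [0.7, 1.2, -1.4]
grip_width: 0.0129
```

```bash
python3 - <<'E'
from h import *
im=snapshot('wrist');cv2.imwrite('pics/a3.png',im)
plan([slot(135,40.5e-3,.094)],47)
E
```

```text
t 5.6 pos [0.5404 0.1093 0.0936] psi 46.9 tilt 0.01 w 0.0126 F [ 0.2  0.6 -1.8]
rot [-0.1 -0.   0. ]
[0.5395 0.1104 0.094 ] -> [-0.04  0.02 -0.14]
```

View pics/a3.png

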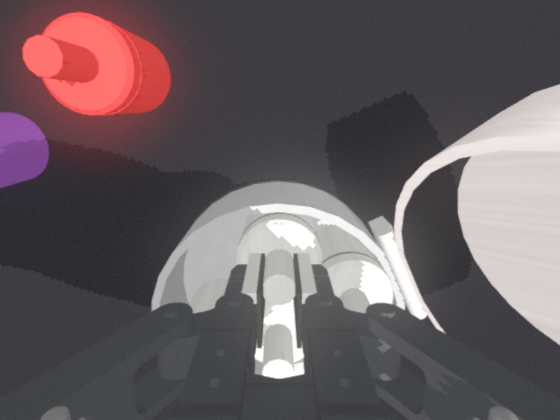

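>>> {"fn": "play_rows", "kwargs": {
  "targets": [
    {"linear": [0.1,0,0],"rotation": [0,0,0],"gripper": 0.05},
    {"linear": [0.1,0,0],"rotation": [0,0,0],"gripper": 0.25},
    {"linear": [0,0,0],"rotation": [0,0,0],"gripper": 0.25},
    {"linear": [-3,0,0],"rotation": [0,0,0],"gripper": 0.25},
    {"linear": [-5,0,0],"rotation": [0,0,0],"gripper": 0.28}
  ]
}}

```text
clock: 6.22
tool_pos: [0.5407, 0.1093, 0.1448]
tcp_rot: [1.056, 1.57, 0.303]
ft_force: [-0.1, -1.1, -0.3]
grip_width: 0.0239
```

```bash
python3 - <<'E'
from h import *
plan([[.5544,.0446,.14],[.5544,.0446,.093]],47)
E
```

```text
t 6.22 pos [0.5407 0.1093 0.1448] psi 46.9 tilt 0.05 w 0.0239 F [-0.1 -1.1 -0.3]
rot [-0.1  0.  -0. ]
[0.5544 0.0446 0.14  ] -> [ 0.48 -3.79  5.42]
[0.5544 0.0446 0.093 ] -> [ 5.18 -3.79  5.42]
```

>>> {"fn": "play_rows", "kwargs": {
  "targets": [
    {"linear": [0,-1.8,2.7],"rotation": [0,0,0],"gripper": 0.27},
    {"linear": [0,-3.8,5.4],"rotation": [0,0,0],"gripper": 0.27},
    {"linear": [0,-3.8,5.4],"rotation": [0,0,0],"gripper": 0.27},
    {"linear": [0,-3.8,5.4],"rotation": [0,0,0],"gripper": 0.27}
  ]
}}

```text
clock: 6.72
tool_pos: [0.5538, 0.0454, 0.1438]
tcp_rot: [2.208, 1.57, 1.455]
ft_force: [0.4, 0.6, -0.7]
grip_width: 0.0229
```

```bash
python3 - <<'E'
from h import *
im=snapshot('wrist');cv2.imwrite('pics/a4.png',im)
plan([[.5544,.0446,.14],[.5544,.0446,.093]],47)
E
```

```text
t 6.78 pos [0.5537 0.0461 0.1438] psi 47.0 tilt 0.07 w 0.0231 F [-0.2 -0.2 -0.1]
rot [-0.  -0.  -0.1]
[0.5544 0.0446 0.14  ] -> [ 0.38 -0.06  0.15]
[0.5544 0.0446 0.093 ] -> [ 5.08 -0.06  0.16]
```

View pics/a4.png

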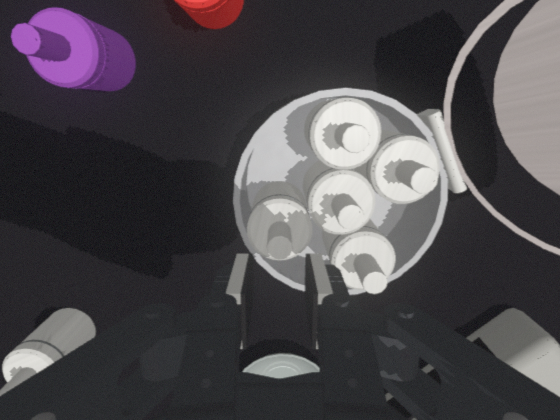

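>>> {"fn": "play_rows", "kwargs": {
  "targets": [
    {"linear": [2.5,-0.06,0.15],"rotation": [0,0,0],"gripper": 0.27},
    {"linear": [5,-0.06,0.2],"rotation": [0,0,0],"gripper": 0.27},
    {"linear": [5.1,-0.06,0.2],"rotation": [0,0,0],"gripper": 0.27},
    {"linear": [5.1,-0.06,0.2],"rotation": [0,0,0],"gripper": 0.05},
    {"linear": [5.1,-0.06,0.2],"rotation": [0,0,0],"gripper": 0.05}
  ]
}}

```text
clock: 7.4
tool_pos: [0.5553, 0.0436, 0.0935]
tcp_rot: [1.281, 1.569, 0.529]
ft_force: [0.6, 1.3, -1.9]
grip_width: 0.0127
```

```bash
cat >> h.py <<'E'
def inhand(im,ztop):
    "refine knob-top centre of held can; return offset in tool frame (mm)"
    s=sense();C=cam('wrist',s);Rm=R.from_euler('xyz',s['tcp_rot'])
    g=cv2.cvtColor(im,cv2.COLOR_BGR2GRAY)
    P=cv2.resize(im[230:380,185:375],None,fx=4,fy=4,interpolation=cv2.INTER_CUBIC)
    return P
E
python3 - <<'E'
from h import *
im=snapshot('wrist')
cv2.imwrite('pics/a5.png',inhand(im,0))
s=sense();C=cam('wrist',s);Rm=R.from_euler('xyz',s['tcp_rot'])
x=s['tool_pos'][2]-.088
for z in (0,-.002,.002): u=proj(C,s['tool_pos']+Rm.apply([x,0,z]));print(z,((u-[185,230]+.5)*4).round())
plan([slot(a,40.5e-3,.094) for a in (249,235,220,205,193)],47)
E
```

```text
0 [381. 256.]
-0.002 [381. 238.]
0.002 [381. 274.]
t 7.45 pos [0.5553 0.0435 0.0935] psi 46.9 tilt 0.1 w 0.0125 F [-0.2  1.2 -1.8]
rot [-0.1  0.  -0.1]
[0.5536 0.044  0.094 ] -> [-0.05 -0.09 -0.16]
[0.5449 0.0486 0.094 ] -> [-0.05 -0.34 -1.11]
[0.5371 0.0558 0.094 ] -> [-0.05 -0.35 -2.17]
[0.5314 0.0647 0.094 ] -> [-0.05 -0.09 -3.19]
[0.5286 0.0727 0.094 ] -> [-0.05  0.31 -3.94]
```

View pics/a5.png

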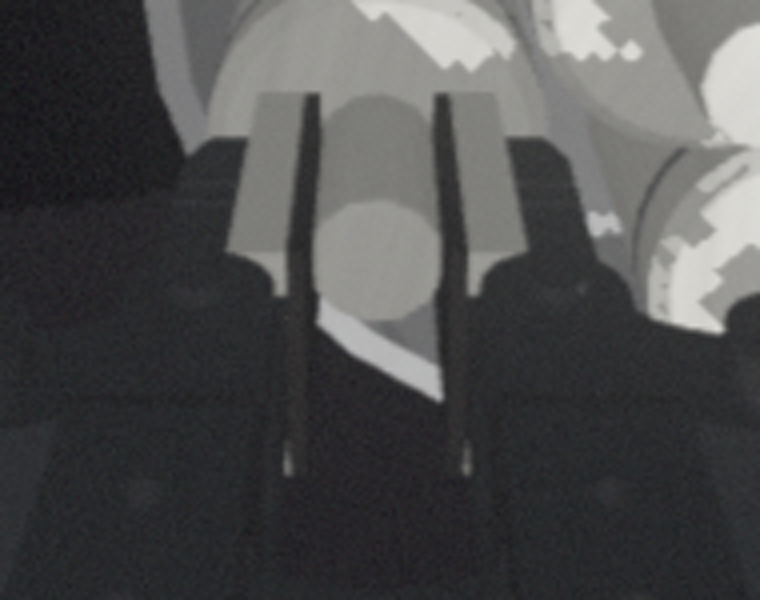

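>>> {"fn": "play_rows", "kwargs": {
  "targets": [
    {"linear": [-0.12,-0.1,-0.2],"rotation": [0,0,0],"gripper": 0.05},
    {"linear": [-0.12,-0.34,-1.15],"rotation": [0,0,0],"gripper": 0.05},
    {"linear": [-0.12,-0.35,-2.2],"rotation": [0,0,0],"gripper": 0.05},
    {"linear": [-0.12,-0.1,-3.2],"rotation": [0,0,0],"gripper": 0.05},
    {"linear": [-0.12,0.2,-3.8],"rotation": [0,0,0],"gripper": 0.05}
  ]
}}

```text
clock: 8.07
tool_pos: [0.5276, 0.0711, 0.0939]
tcp_rot: [-2.298, 1.57, -3.05]
ft_force: [1.2, 0.0, -1.8]
grip_width: 0.0126
```

>>> {"fn": "play_rows", "kwargs": {
  "targets": [
    {"linear": [0,0,0],"rotation": [0,0,0],"gripper": 0.05}
  ]
}}

```text
clock: 8.2
tool_pos: [0.5277, 0.0712, 0.0938]
tcp_rot: [-2.485, 1.569, 3.047]
ft_force: [0.5, -0.2, -0.8]
grip_width: 0.0123
```

```bash
python3 - <<'E'
from h import *
plan([slot(196,40.5e-3,.094),[.6066,.0682,.14]],47)
E
```

```text
t 8.2 pos [0.5277 0.0712 0.0938] psi 47.0 tilt 0.08 w 0.0123 F [ 0.5 -0.2 -0.8]
rot [-0.  -0.1  0. ]
[0.5292 0.0706 0.094 ] -> [-0.02  0.06  0.14]
[0.6066 0.0682 0.14  ] -> [-4.63  5.16  5.96]
```

>>> {"fn": "play_rows", "kwargs": {
  "targets": [
    {"linear": [0.1,0,0.05],"rotation": [0,0,0],"gripper": 0.05},
    {"linear": [0.1,0,0.05],"rotation": [0,0,0],"gripper": 0.25},
    {"linear": [0,0,0.05],"rotation": [0,0,0],"gripper": 0.27},
    {"linear": [-3.5,0,0],"rotation": [0,0,0],"gripper": 0.27},
    {"linear": [-5,2,2.4],"rotation": [0,0,0],"gripper": 0.27}
  ]
}}

```text
clock: 8.82
tool_pos: [0.5582, 0.0686, 0.1452]
tcp_rot: [-2.346, 1.568, -3.097]
ft_force: [0.9, 1.7, -0.9]
grip_width: 0.0227
```

```bash
python3 - <<'E'
from h import *
plan([[.6066,.0682,.14]],47)
E
```

```text
t 8.82 pos [0.5582 0.0686 0.1452] psi 46.9 tilt 0.13 w 0.0227 F [ 0.9  1.7 -0.9]
rot [-0.1 -0.1  0.1]
[0.6066 0.0682 0.14  ] -> [0.51 3.27 3.56]
```

>>> {"fn": "play_rows", "kwargs": {
  "targets": [
    {"linear": [0,1.6,1.8],"rotation": [0,0,0],"gripper": 0.27},
    {"linear": [0,3.2,3.56],"rotation": [0,0,0],"gripper": 0.27},
    {"linear": [0,3.2,3.56],"rotation": [0,0,0],"gripper": 0.27},
    {"linear": [0,3.2,3.56],"rotation": [0,0,0],"gripper": 0.27}
  ]
}}

```text
clock: 9.32
tool_pos: [0.6063, 0.0674, 0.1437]
tcp_rot: [-2.29, 1.569, -3.043]
ft_force: [-0.0, 0.1, -0.5]
grip_width: 0.0227
```

```bash
python3 - <<'E'
from h import *
im=snapshot('wrist');cv2.imwrite('pics/a6.png',im)
plan([[.6066,.0682,.093]],47)
E
```

```text
t 9.38 pos [0.6062 0.0675 0.1437] psi 46.9 tilt 0.11 w 0.0228 F [-0.4 -0.6 -0.1]
rot [-0.1 -0.1  0.1]
[0.6066 0.0682 0.093 ] -> [ 5.07  0.09 -0.01]
```

View pics/a6.png

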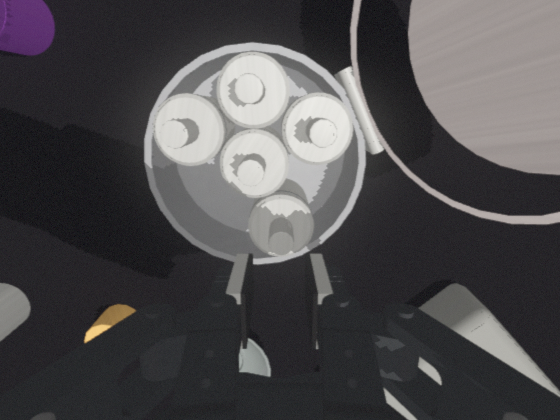

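>>> {"fn": "play_rows", "kwargs": {
  "targets": [
    {"linear": [2.5,0.05,0],"rotation": [0,0,0],"gripper": 0.27},
    {"linear": [5,0.05,0],"rotation": [0,0,0],"gripper": 0.27},
    {"linear": [5.1,0.05,0],"rotation": [0,0,0],"gripper": 0.27},
    {"linear": [5.1,0.05,0],"rotation": [0,0,0],"gripper": 0.05},
    {"linear": [5.1,0.05,0],"rotation": [0,0,0],"gripper": 0.05}
  ]
}}

```text
clock: 10.0
tool_pos: [0.6081, 0.068, 0.0938]
tcp_rot: [1.009, 1.57, 0.256]
ft_force: [-0.8, -0.7, -1.1]
grip_width: 0.0127
```

```bash
python3 - <<'E'
from h import *
im=snapshot('wrist')
cv2.imwrite('pics/a7.png',inhand(im,0))
s=sense();C=cam('wrist',s);Rm=R.from_euler('xyz',s['tcp_rot'])
x=s['tool_pos'][2]-.088
for z in (0,-.002,.002): u=proj(C,s['tool_pos']+Rm.apply([x,0,z]));print(z,((u-[185,230]+.5)*4).round())
plan([slot(a,40.5e-3,.094) for a in (-19,-7,5,15,18)],47)
E
```

```text
0 [381. 255.]
-0.002 [381. 237.]
0.002 [381. 273.]
t 10.05 pos [0.6081 0.068  0.0938] psi 46.9 tilt 0.06 w 0.0127 F [-0.3 -0.3 -2. ]
rot [-0.1  0.  -0. ]
[0.6064 0.0686 0.094 ] -> [-0.02 -0.07 -0.17]
[0.6083 0.0769 0.094 ] -> [-0.02  0.66 -0.59]
[0.6084 0.0853 0.094 ] -> [-0.02  1.29 -1.16]
[0.6072 0.0923 0.094 ] -> [-0.02  1.71 -1.73]
[0.6066 0.0943 0.094 ] -> [-0.02  1.82 -1.91]
```

View pics/a7.png

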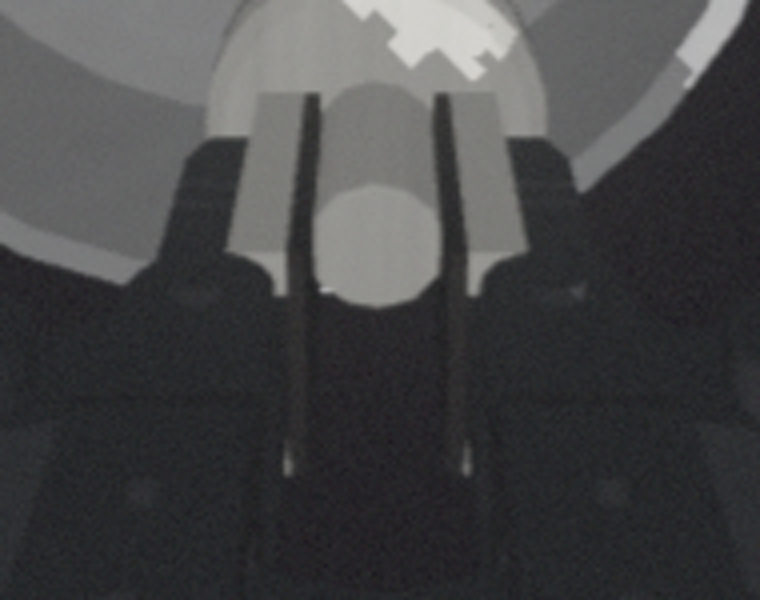

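>>> {"fn": "play_rows", "kwargs": {
  "targets": [
    {"linear": [-0.1,0,-0.07],"rotation": [0,0,0],"gripper": 0.05},
    {"linear": [-0.1,0.66,-0.5],"rotation": [0,0,0],"gripper": 0.05},
    {"linear": [-0.1,1.29,-1.06],"rotation": [0,0,0],"gripper": 0.05},
    {"linear": [-0.1,1.71,-1.63],"rotation": [0,0,0],"gripper": 0.05},
    {"linear": [-0.1,1.82,-1.82],"rotation": [0,0,0],"gripper": 0.05}
  ]
}}

```text
clock: 10.68
tool_pos: [0.6071, 0.0946, 0.094]
tcp_rot: [1.518, 1.57, 0.767]
ft_force: [-0.0, -0.3, -2.3]
grip_width: 0.0121
```

>>> {"fn": "play_rows", "kwargs": {
  "targets": [
    {"linear": [0,0,0],"rotation": [0,0,0],"gripper": 0.05}
  ]
}}

```text
clock: 10.8
tool_pos: [0.6071, 0.0937, 0.0939]
tcp_rot: [0.31, 1.571, -0.442]
ft_force: [1.1, 0.3, -1.8]
grip_width: 0.0124
```

>>> {"fn": "play_rows", "kwargs": {
  "targets": [
    {"linear": [0.1,0,0],"rotation": [0,0,0],"gripper": 0.05},
    {"linear": [0.1,0,0],"rotation": [0,0,0],"gripper": 0.25},
    {"linear": [0,0,0],"rotation": [0,0,0],"gripper": 0.27},
    {"linear": [-3.5,0,0],"rotation": [0,0,0],"gripper": 0.27},
    {"linear": [-9,0,0],"rotation": [0,0,0],"gripper": 0.27}
  ]
}}

```text
clock: 11.42
tool_pos: [0.6058, 0.0933, 0.1835]
tcp_rot: [-2.201, 1.567, -2.954]
ft_force: [1.1, 0.1, 1.2]
grip_width: 0.0228
```

```bash
python3 - <<'E'
from h import *
plan([[.568,.082,.26],[.515,-.16,.26]],47)
E
```

```text
t 11.43 pos [0.6058 0.0933 0.1835] psi 46.9 tilt 0.24 w 0.0228 F [1.1 0.1 1.2]
rot [-0.1 -0.1  0.2]
[0.568 0.082 0.26 ] -> [-7.64 -3.43 -2.  ]
[ 0.515 -0.16   0.26 ] -> [ -7.6  -24.72  10.67]
```

>>> {"fn": "play_rows", "kwargs": {
  "targets": [
    {"linear": [-5,-2.2,-1.3],"rotation": [0,0,0],"gripper": 0.27},
    {"linear": [-8,-3.4,-2],"rotation": [0,0,0],"gripper": 0.27},
    {"linear": [-8,-3.4,-2],"rotation": [0,0,0],"gripper": 0.27},
    {"linear": [-8,-3.4,-2],"rotation": [0,0,0],"gripper": 0.27}
  ]
}}

```text
clock: 11.92
tool_pos: [0.5691, 0.0824, 0.2634]
tcp_rot: [-2.413, 1.57, 3.117]
ft_force: [0.1, 0.3, -0.1]
grip_width: 0.0226
```

```bash
python3 - <<'E'
from h import *
s=sense();im=snapshot('wrist');s2=sense();print(s['tool_pos'],s2['tool_pos']);cv2.imwrite('pics/b1.png',im)
np.save('b1.npy',np.r_[s['tool_pos'],s['tcp_rot']])
C=cam('wrist',s)
for n,p in (('pot',[*POT,.054]),('N',slot(135,.041,.061)),('W',slot(196,.041,.061)),('S',slot(18,.041,.061)),('E',slot(77,.042,.061)),('core',slot(114,.002,.061))): print(n,proj(C,p).round(0))
E
```

```text
[0.56910053 0.08244518 0.26338706] [0.56892258 0.082457   0.26279785]
pot [278. 183.]
N [280. 141.]
W [240. 163.]
S [316. 205.]
E [318. 163.]
core [279. 183.]
```

View pics/b1.png

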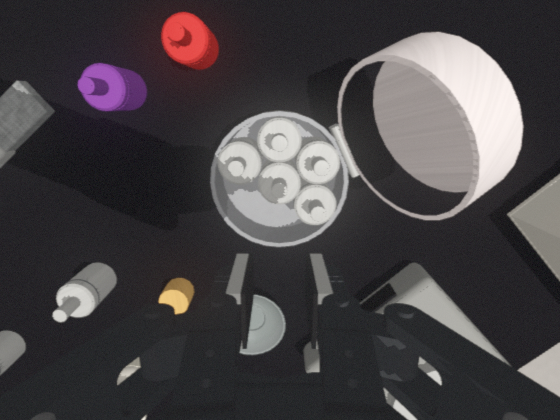

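```bash
python3 - <<'E'
from fitw import *
im=cv2.imread('pics/b1.png');a=np.load('b1.npy');s=dict(tool_pos=a[:3],tcp_rot=a[3:])
fit(im,s,dict(N=(280,141),W=(240,163),S=(316,207),E=(319,163),core=(280,184)),(279,180),x0=185,y0=105,out='pics/b1d.png')
C=cam('wrist',s);print(atz(C,(76,297),.056))
E
```

```text
pot [0.5683 0.0819] 36.5
N [0.5383 0.1111] 29.1 [0.5384 0.1104] 16.1 rel [-29.9  29.2] 0.0418 135.7
W [0.5285 0.0698] 25.3 [0.5283 0.0697] 30.2 rel [-39.7 -12.1] 0.0415 -163.1
S [0.6063 0.0941] 26.3 [0.6067 0.0877] 18.5 rel [38.  12.3] 0.04 17.8
E [0.5777 0.1233] 30.6 [0.5772 0.1226] 14.0 rel [ 9.4 41.4] 0.0425 77.1
core [0.5675 0.0832] 17.4 [0.5745 0.0849] 12.6 rel [-0.8  1.3] 0.0015 121.2
[ 0.51145558 -0.1555843   0.056     ]
```

View pics/b1d.png

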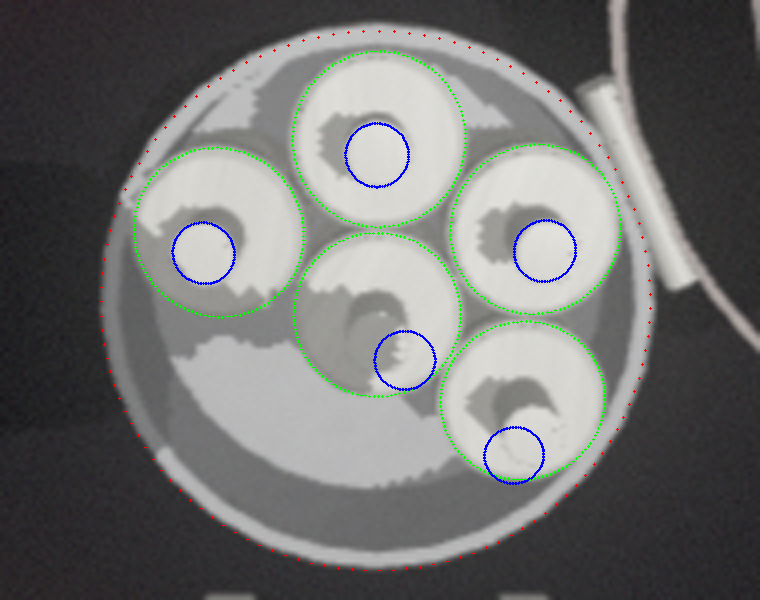

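```bash
python3 - <<'E'
from h import *
plan([[.513,-.158,.19]],47)
E
```

```text
t 11.97 pos [0.5689 0.0825 0.2628] psi 46.9 tilt 0.1 w 0.023 F [ 0.7  0.2 -0.5]
rot [-0.1 -0.1  0.1]
[ 0.513 -0.158  0.19 ] -> [  7.29 -21.36  12.36]
```

>>> {"fn": "play_rows", "kwargs": {
  "targets": [
    {"linear": [2,-5,2.9],"rotation": [0,0,0],"gripper": 0.35},
    {"linear": [4,-10,5.8],"rotation": [0,0,0],"gripper": 0.35},
    {"linear": [6,-15,8.7],"rotation": [0,0,0],"gripper": 0.35},
    {"linear": [7.3,-19.5,11.3],"rotation": [0,0,0],"gripper": 0.35},
    {"linear": [7.3,-21.4,12.4],"rotation": [0,0,0],"gripper": 0.35}
  ]
}}

```text
clock: 12.6
tool_pos: [0.5108, -0.1623, 0.1882]
tcp_rot: [-2.287, 1.565, -3.045]
ft_force: [0.7, 0.9, -0.2]
grip_width: 0.0299
```

>>> {"fn": "play_rows", "kwargs": {
  "targets": [
    {"linear": [0,0,0],"rotation": [0,0,0],"gripper": 0.35},
    {"linear": [0,0,0],"rotation": [0,0,0],"gripper": 0.35}
  ]
}}

```text
clock: 12.85
tool_pos: [0.514, -0.1566, 0.1904]
tcp_rot: [2.461, 1.569, 1.71]
ft_force: [-0.0, 0.9, 0.1]
grip_width: 0.03
```

```bash
python3 - <<'E'
from h import *
s=sense();im=snapshot('wrist');s2=sense();print(s['tool_pos'],s2['tool_pos']);cv2.imwrite('pics/c1.png',im)
np.save('c1.npy',np.r_[s['tool_pos'],s['tcp_rot']])
C=cam('wrist',s);print(proj(C,[.513,-.158,.055]))
E
```

```text
[ 0.51399854 -0.15659225  0.19036051] [ 0.51414767 -0.15627399  0.19060401]
[276.97661974 205.17103887]
```

View pics/c1.png

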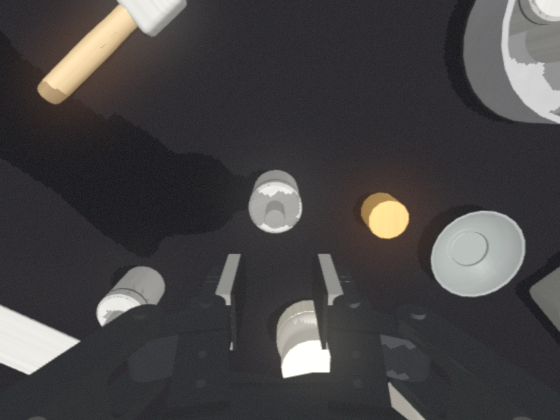

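```bash
python3 - <<'E'
from h import *
im=cv2.imread('pics/c1.png');a=np.load('c1.npy');s=dict(tool_pos=a[:3],tcp_rot=a[3:])
C=cam('wrist',s);g=cv2.cvtColor(im,cv2.COLOR_BGR2GRAY)
b,v=rimfit(C,g,atz(C,(275,206),.055)[:2],.055,.0195);print(b,v)
print(atz(C,(275,215),.082))
plan([[*b,.086]],47)
P=cv2.resize(im[130:280,185:375],None,fx=4,fy=4,interpolation=cv2.INTER_CUBIC)
for t in np.linspace(0,6.283,100):
    u=proj(C,[b[0]+.0195*np.cos(t),b[1]+.0195*np.sin(t),.055]);cv2.circle(P,(int((u[0]-184.5)*4),int((u[1]-129.5)*4)),1,(0,255,0),-1)
cv2.imwrite('pics/c1d.png',P)
E
```

```text
[ 0.51295741 -0.15963103] 40.0
[ 0.511665  -0.1584095  0.082    ]
t 12.9 pos [ 0.5141 -0.1563  0.1906] psi 47.0 tilt 0.09 w 0.0297 F [0.2 0.1 0.5]
rot [ 0.  -0.1 -0.1]
[ 0.513  -0.1596  0.086 ] -> [10.46 -0.34  0.15]
```

View pics/c1d.png

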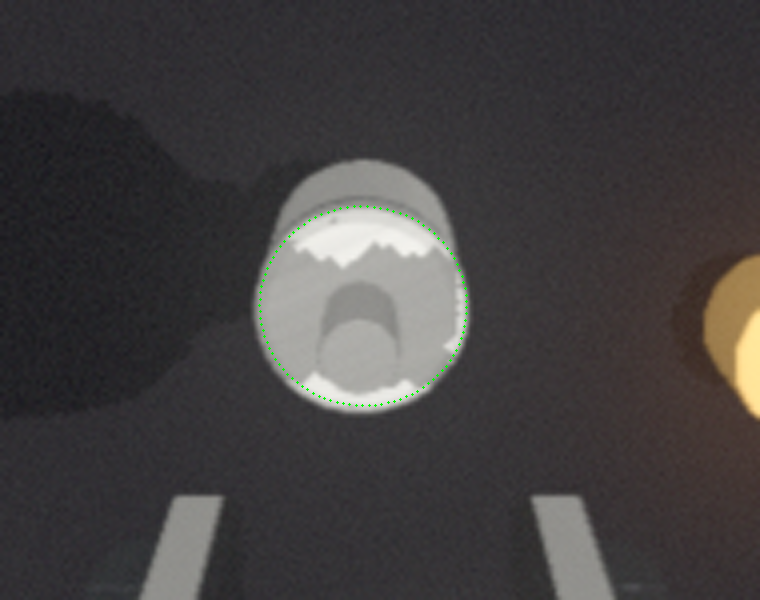

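>>> {"fn": "play_rows", "kwargs": {
  "targets": [
    {"linear": [5,-0.3,0.1],"rotation": [0,0,0],"gripper": 0.35},
    {"linear": [9,-0.3,0.1],"rotation": [0,0,0],"gripper": 0.35},
    {"linear": [10.3,-0.3,0.1],"rotation": [0,0,0],"gripper": 0.35},
    {"linear": [10.3,-0.3,0.1],"rotation": [0,0,0],"gripper": 0.05},
    {"linear": [10.3,-0.3,0.1],"rotation": [0,0,0],"gripper": 0.05}
  ]
}}

```text
clock: 13.52
tool_pos: [0.5131, -0.1611, 0.0891]
tcp_rot: [0.637, 1.569, -0.115]
ft_force: [-0.0, -0.1, -2.3]
grip_width: 0.0121
```

>>> {"fn": "play_rows", "kwargs": {
  "targets": [
    {"linear": [0,0,0],"rotation": [0,0,0],"gripper": 0.05}
  ]
}}

```text
clock: 13.65
tool_pos: [0.5129, -0.1615, 0.0891]
tcp_rot: [0.58, 1.569, -0.173]
ft_force: [-0.1, -0.3, -1.9]
grip_width: 0.0123
```

```bash
cat >> h.py <<'E'
def hand(nm,ztop):
    im=snapshot('wrist');s=sense();C=cam('wrist',s);Rm=R.from_euler('xyz',s['tcp_rot'])
    cv2.imwrite(nm,inhand(im,0));x=s['tool_pos'][2]-ztop
    for z in (0,-.002,.002): u=proj(C,s['tool_pos']+Rm.apply([x,0,z]));print(z,((u-[185,230]+.5)*4).round())
E
python3 - <<'E'
from h import *
hand('pics/c2.png',.082)
plan([slot(257.4,.0405,.17)],47)
E
```

```text
0 [381. 249.]
-0.002 [381. 231.]
0.002 [381. 267.]
t 13.7 pos [ 0.5128 -0.1615  0.089 ] psi 46.9 tilt 0.11 w 0.0118 F [-0.3 -0.6 -1.4]
rot [-0.1  0.1 -0.1]
[0.5593 0.0423 0.17  ] -> [ -8.1   18.06 -10.53]
```

View pics/c2.png

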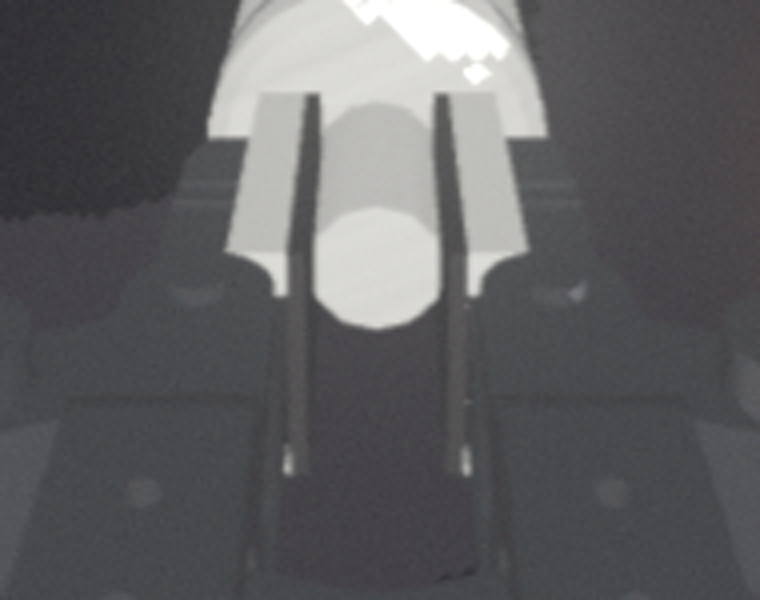

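>>> {"fn": "play_rows", "kwargs": {
  "newtons": 60,
  "targets": [
    {"linear": [-4,0,0],"rotation": [0,0,0],"gripper": 0.05},
    {"linear": [-8,2.5,-1.5],"rotation": [0,0,0],"gripper": 0.05},
    {"linear": [-10.5,7,-4.2],"rotation": [0,0,0],"gripper": 0.05},
    {"linear": [-10.5,12,-7.1],"rotation": [0,0,0],"gripper": 0.05},
    {"linear": [-10.5,16,-9.5],"rotation": [0,0,0],"gripper": 0.05}
  ]
}}

```text
clock: 14.32
tool_pos: [0.5529, 0.023, 0.1942]
tcp_rot: [1.215, 1.568, 0.464]
ft_force: [0.8, -0.4, -1.7]
grip_width: 0.0112
```

>>> {"fn": "play_rows", "kwargs": {
  "targets": [
    {"linear": [0,2.06,-1.24],"rotation": [0,0,0],"gripper": 0.05},
    {"linear": [0,2.06,-1.24],"rotation": [0,0,0],"gripper": 0.05},
    {"linear": [0,2.06,-1.24],"rotation": [0,0,0],"gripper": 0.05}
  ]
}}

```text
clock: 14.7
tool_pos: [0.5568, 0.0421, 0.1931]
tcp_rot: [-1.046, 1.569, -1.8]
ft_force: [0.4, 0.3, -1.5]
grip_width: 0.0116
```

```bash
python3 - <<'E'
from h import *
im=snapshot('wrist');cv2.imwrite('pics/c3.png',im)
hand('pics/c3h.png',sense()['tool_pos'][2]-.007)
plan([slot(257.4,.0405,.17)],47)
E
```

```text
0 [381. 249.]
-0.002 [381. 231.]
0.002 [381. 267.]
t 14.8 pos [0.5569 0.0417 0.193 ] psi 46.7 tilt 0.08 w 0.0113 F [-0.4 -0.3 -1.3]
rot [-0.3  0.   0.1]
[0.5593 0.0423 0.17  ] -> [2.3  0.21 0.13]
```

View pics/c3.png

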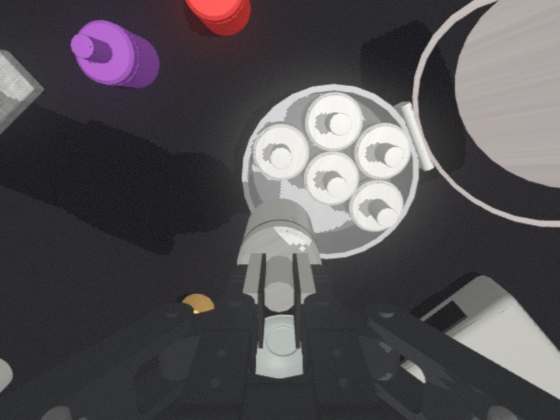

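View pics/c3h.png

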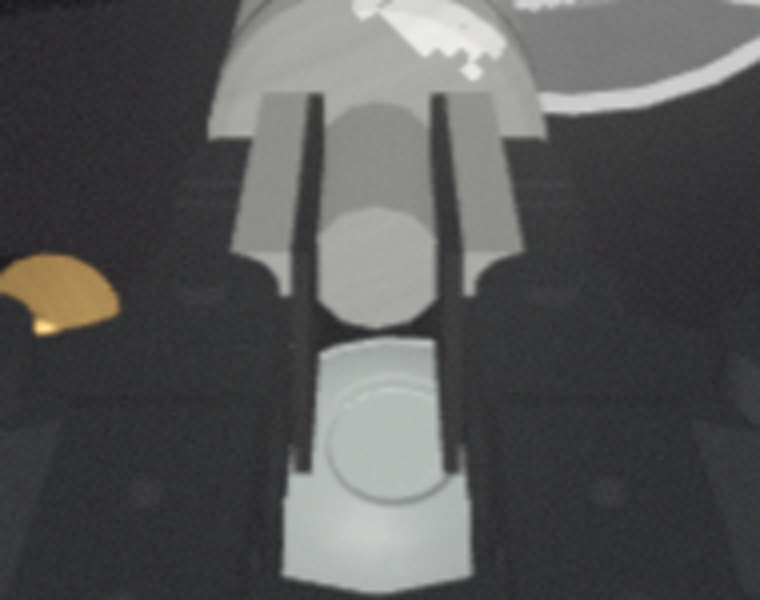

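>>> {"fn": "play_rows", "kwargs": {
  "targets": [
    {"linear": [1.5,0.21,-0.08],"rotation": [0,0,0],"gripper": 0.05},
    {"linear": [2.7,0.21,-0.08],"rotation": [0,0,0],"gripper": 0.05},
    {"linear": [2.7,0.21,-0.08],"rotation": [0,0,0],"gripper": 0.05},
    {"linear": [2.7,0.21,-0.08],"rotation": [0,0,0],"gripper": 0.05}
  ]
}}

```text
clock: 15.3
tool_pos: [0.558, 0.0459, 0.1657]
tcp_rot: [-2.384, 1.57, -3.137]
ft_force: [-0.3, 0.0, -0.6]
grip_width: 0.0113
```

```bash
python3 - <<'E'
from h import *
im=snapshot('wrist');cv2.imwrite('pics/c4.png',im)
plan([slot(257.4,.0405,.095)],47)
E
```

```text
t 15.35 pos [0.5582 0.046  0.166 ] psi 46.9 tilt 0.02 w 0.0117 F [ 0.3 -0.2 -1.4]
rot [-0.1  0.  -0. ]
[0.5593 0.0423 0.095 ] -> [ 7.1  -0.2   0.33]
```

View pics/c4.png

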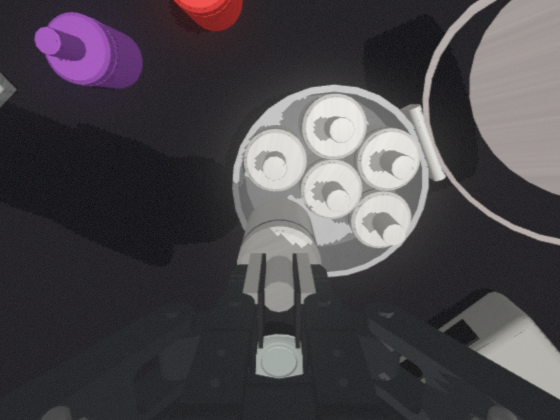

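>>> {"fn": "play_rows", "kwargs": {
  "targets": [
    {"linear": [0.5,-0.2,0.13],"rotation": [0,0,0],"gripper": 0.05},
    {"linear": [0.5,-0.2,0.13],"rotation": [0,0,0],"gripper": 0.05},
    {"linear": [0.5,-0.2,0.13],"rotation": [0,0,0],"gripper": 0.05}
  ]
}}

```text
clock: 15.72
tool_pos: [0.5576, 0.0436, 0.161]
tcp_rot: [1.551, 1.571, 0.798]
ft_force: [-0.0, 1.1, -0.7]
grip_width: 0.0117
```

```bash
python3 - <<'E'
from h import *
M=R.from_euler('xyz',sense()['tcp_rot']).as_matrix()
print('can',(sense()['tool_pos']+M[:,2]*.0021).round(4))
plan([slot(257.4,.0405,.095)],47)
E
```

```text
can [0.5592 0.0421 0.161 ]
t 15.72 pos [0.5576 0.0436 0.161 ] psi 46.9 tilt 0.01 w 0.0117 F [-0.   1.1 -0.7]
rot [-0.1  0.  -0. ]
[0.5593 0.0423 0.095 ] -> [6.6  0.01 0.21]
```

On target; descend.

>>> {"fn": "play_rows", "kwargs": {
  "targets": [
    {"linear": [1.5,0,0],"rotation": [0,0,0],"gripper": 0.05},
    {"linear": [3,0,0],"rotation": [0,0,0],"gripper": 0.05},
    {"linear": [4.5,0,0],"rotation": [0,0,0],"gripper": 0.05},
    {"linear": [5.8,0,0],"rotation": [0,0,0],"gripper": 0.05},
    {"linear": [6.4,0,0],"rotation": [0,0,0],"gripper": 0.05}
  ]
}}

```text
clock: 16.35
tool_pos: [0.5573, 0.0436, 0.0957]
tcp_rot: [-2.297, 1.57, -3.05]
ft_force: [0.3, 0.9, -0.6]
grip_width: 0.0114
```

```bash
python3 - <<'E'
from h import *
plan([slot(257.4,.0405,.095)],47)
im=snapshot('wrist');cv2.imwrite('pics/c5.png',im)
plan([],47)
E
```

```text
t 16.35 pos [0.5573 0.0436 0.0957] psi 46.9 tilt 0.07 w 0.0114 F [ 0.3  0.9 -0.6]
rot [-0.1 -0.   0.1]
[0.5593 0.0423 0.095 ] -> [0.07 0.04 0.24]
t 16.4 pos [0.557  0.0436 0.0955] psi 46.9 tilt 0.1 w 0.0118 F [ 0.7 -0.2 -1.9]
rot [-0.1 -0.1  0.1]
```

View pics/c5.png

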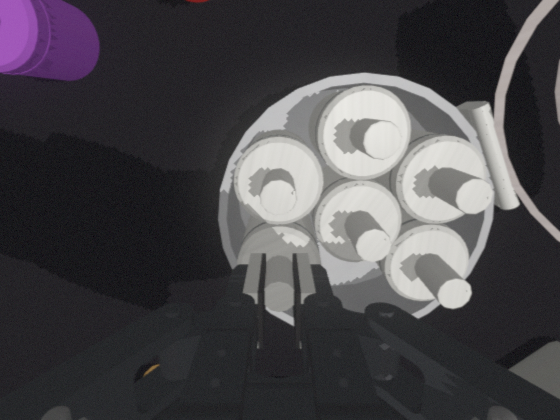

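>>> {"fn": "play_rows", "kwargs": {
  "targets": [
    {"linear": [0,-0.07,-0.13],"rotation": [0,0,0],"gripper": 0.05},
    {"linear": [0,-0.15,-0.28],"rotation": [0,0,0],"gripper": 0.05},
    {"linear": [0,-0.15,-0.28],"rotation": [0,0,0],"gripper": 0.05}
  ]
}}

```text
clock: 16.77
tool_pos: [0.5553, 0.0443, 0.0975]
tcp_rot: [0.808, 1.569, 0.055]
ft_force: [1.1, -0.5, -1.7]
grip_width: 0.0116
```

>>> {"fn": "play_rows", "kwargs": {
  "targets": [
    {"linear": [0.1,0,0],"rotation": [0,0,0],"gripper": 0.05},
    {"linear": [0.1,0,0],"rotation": [0,0,0],"gripper": 0.25},
    {"linear": [0,0,0],"rotation": [0,0,0],"gripper": 0.27},
    {"linear": [-3.5,0,0],"rotation": [0,0,0],"gripper": 0.27},
    {"linear": [-9,0,0],"rotation": [0,0,0],"gripper": 0.27}
  ]
}}

```text
clock: 17.4
tool_pos: [0.5529, 0.0446, 0.1865]
tcp_rot: [-2.335, 1.566, -3.087]
ft_force: [2.1, -0.3, 0.2]
grip_width: 0.0227
```

```bash
python3 - <<'E'
from h import *
plan([[.573,.065,.26]],47)
E
```

```text
t 17.4 pos [0.5529 0.0446 0.1865] psi 46.9 tilt 0.28 w 0.0227 F [ 2.1 -0.3  0.2]
rot [-0.1 -0.2  0.2]
[0.573 0.065 0.26 ] -> [-7.36  2.84  0.05]
```

>>> {"fn": "play_rows", "kwargs": {
  "targets": [
    {"linear": [-5,1.5,0],"rotation": [0,0,0],"gripper": 0.27},
    {"linear": [-7.4,2.8,0],"rotation": [0,0,0],"gripper": 0.27},
    {"linear": [-7.4,2.8,0],"rotation": [0,0,0],"gripper": 0.27},
    {"linear": [-7.4,2.8,0],"rotation": [0,0,0],"gripper": 0.27}
  ]
}}

```text
clock: 17.9
tool_pos: [0.5723, 0.0643, 0.2597]
tcp_rot: [-2.115, 1.568, -2.868]
ft_force: [-0.0, -0.8, 0.1]
grip_width: 0.023
```

```bash
python3 - <<'E'
from fitw import *
s=sense();im=snapshot('wrist');s2=sense();print(s['tool_pos'],s2['tool_pos']);cv2.imwrite('pics/d1.png',im)
np.save('d1.npy',np.r_[s['tool_pos'],s['tcp_rot']])
C=cam('wrist',s)
g=dict(N=(.5383,.1111),W=(.5285,.0705),S=(.6063,.0941),E=(.5777,.1233),core=(.5675,.0832),X=(.5575,.0425))
fit(im,s,{k:proj(C,[*v,.061]) for k,v in g.items()},proj(C,[*POT,.054]),x0=185,y0=95,out='pics/d1d.png')
E
```

```text
[0.57230497 0.06430786 0.25973025] [0.57217007 0.06411069 0.25940677]
pot [0.568 0.082] 36.7
N [0.5384 0.111 ] 31.4 [0.5387 0.1105] 12.8 rel [-29.6  29. ] 0.0415 135.6
W [0.528  0.0703] 29.3 [0.5278 0.07  ] 17.5 rel [-40.1 -11.7] 0.0417 -163.8
S [0.6062 0.094 ] 26.9 [0.6068 0.0861] 19.3 rel [38.2 12. ] 0.04 17.5
E [0.5777 0.1235] 31.1 [0.5853 0.1244] 15.6 rel [ 9.7 41.5] 0.0426 76.8
core [0.5674 0.0834] 25.3 [0.5671 0.0834] 15.5 rel [-0.6  1.4] 0.0015 113.5
X [0.5568 0.0425] 15.8 [0.5628 0.0406] 14.1 rel [-11.3 -39.5] 0.0411 -105.9
```

View pics/d1d.png

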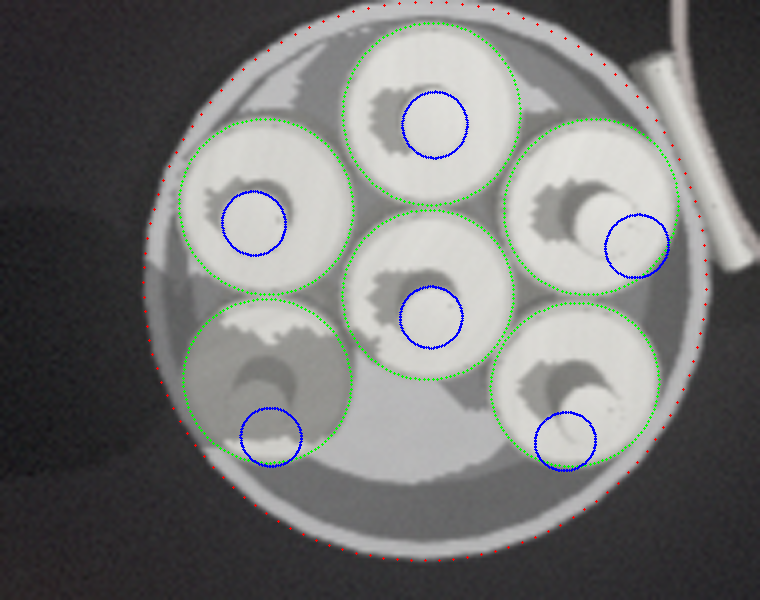

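```bash
python3 - <<'E'
from h import *
plan([[.493,-.312,.19]],47)
E
```

```text
t 17.95 pos [0.5722 0.0641 0.2594] psi 46.9 tilt 0.22 w 0.0231 F [-0.1 -0.  -0.5]
rot [-0.1 -0.1  0.2]
[ 0.493 -0.312  0.19 ] -> [  7.01 -32.83  19.96]
```

>>> {"fn": "play_rows", "kwargs": {
  "targets": [
    {"linear": [1,-5,3],"rotation": [0,0,0],"gripper": 0.35},
    {"linear": [2,-10,6.1],"rotation": [0,0,0],"gripper": 0.35},
    {"linear": [3,-15,9.1],"rotation": [0,0,0],"gripper": 0.35},
    {"linear": [4,-20,12.2],"rotation": [0,0,0],"gripper": 0.35},
    {"linear": [5,-25,15.2],"rotation": [0,0,0],"gripper": 0.35}
  ]
}}

```text
clock: 18.58
tool_pos: [0.5118, -0.2233, 0.2092]
tcp_rot: [-2.712, 1.568, 2.818]
ft_force: [0.7, -0.2, 0.4]
grip_width: 0.0298
```

>>> {"fn": "play_rows", "kwargs": {
  "targets": [
    {"linear": [1,-4.5,2.8],"rotation": [0,0,0],"gripper": 0.35},
    {"linear": [2,-7.8,4.8],"rotation": [0,0,0],"gripper": 0.35},
    {"linear": [2,-7.8,4.8],"rotation": [0,0,0],"gripper": 0.35},
    {"linear": [2,-7.8,4.8],"rotation": [0,0,0],"gripper": 0.35}
  ]
}}

```text
clock: 19.08
tool_pos: [0.4948, -0.3101, 0.1899]
tcp_rot: [2.998, 1.568, 2.246]
ft_force: [0.3, 1.2, -0.5]
grip_width: 0.0302
```

```bash
python3 - <<'E'
from h import *
s=sense();im=snapshot('wrist');s2=sense();print(s['tool_pos'],s2['tool_pos']);cv2.imwrite('pics/e1.png',im)
np.save('e1.npy',np.r_[s['tool_pos'],s['tcp_rot']])
C=cam('wrist',s);print(proj(C,[.493,-.312,.055]))
E
```

```text
[ 0.49483254 -0.31012337  0.18988301] [ 0.49550961 -0.3094677   0.19029954]
[275.88129708 205.22420435]
```

View pics/e1.png

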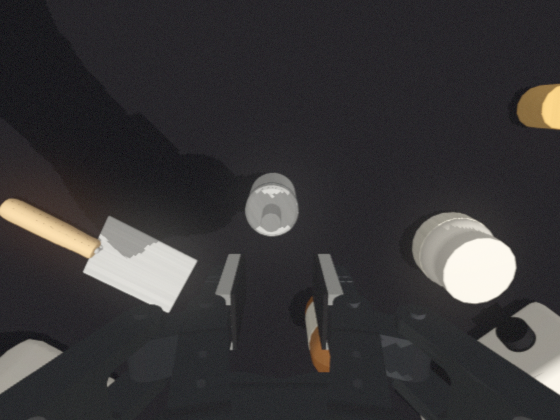

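```bash
python3 - <<'E'
from h import *
im=cv2.imread('pics/e1.png');a=np.load('e1.npy');s=dict(tool_pos=a[:3],tcp_rot=a[3:])
C=cam('wrist',s);g=cv2.cvtColor(im,cv2.COLOR_BGR2GRAY)
b,v=rimfit(C,g,atz(C,(272,208),.055)[:2],.055,.0195);print(b,v)
print('knob',atz(C,(271,217),.082))
plan([[*b,.088]],47)
print('amber',atz(cam('top'),(360,170),.11), atz(cam('top'),(355,178),.05))
E
```

```text
[ 0.49312859 -0.31704759] 39.472957611083984
knob [ 0.49140794 -0.31473088  0.082     ]
t 19.12 pos [ 0.4955 -0.3095  0.1903] psi 47.0 tilt 0.13 w 0.0301 F [ 0.8  0.  -1.1]
rot [-0.  -0.1 -0.1]
[ 0.4931 -0.317   0.088 ] -> [10.23 -0.73  0.36]
amber [ 0.61193726 -0.34925085  0.11      ] [ 0.60440872 -0.34973963  0.05      ]
```

>>> {"fn": "play_rows", "kwargs": {
  "newtons": 40,
  "targets": [
    {"linear": [4,-0.7,0.35],"rotation": [0,0,0],"gripper": 0.35},
    {"linear": [7,-0.7,0.35],"rotation": [0,0,0],"gripper": 0.35},
    {"linear": [7,-0.7,0.35],"rotation": [0,0,0],"gripper": 0.35}
  ]
}}

```text
clock: 19.5
tool_pos: [0.4924, -0.3162, 0.1192]
tcp_rot: [-3.078, 1.566, 2.455]
ft_force: [0.4, -0.3, 0.9]
grip_width: 0.0297
```

```bash
python3 - <<'E'
from h import *
snapshot('wrist')
plan([[.4928,-.3163,.089]],47)
E
```

```text
t 19.55 pos [ 0.4935 -0.317   0.1207] psi 47.0 tilt 0.11 w 0.0299 F [ 1.1 -0.3  1.1]
rot [ 0.  -0.1 -0. ]
[ 0.4928 -0.3163  0.089 ] -> [ 3.17  0.   -0.09]
```

>>> {"fn": "play_rows", "kwargs": {
  "targets": [
    {"linear": [2,0,0],"rotation": [0,0,0],"gripper": 0.35},
    {"linear": [3.1,0,0],"rotation": [0,0,0],"gripper": 0.35},
    {"linear": [3.1,0,0],"rotation": [0,0,0],"gripper": 0.05},
    {"linear": [3.1,0,0],"rotation": [0,0,0],"gripper": 0.05},
    {"linear": [3.1,0,0],"rotation": [0,0,0],"gripper": 0.05}
  ]
}}

```text
clock: 20.18
tool_pos: [0.4934, -0.3189, 0.0904]
tcp_rot: [0.328, 1.57, -0.424]
ft_force: [-0.6, 0.1, -2.2]
grip_width: 0.0122
```

```bash
python3 - <<'E'
from h import *
hand('pics/e2.png',.082)
plan([[.5971,.0537,.193]],47)
E
```

```text
0 [381. 242.]
-0.002 [381. 224.]
0.002 [381. 260.]
t 20.23 pos [ 0.4933 -0.3189  0.0903] psi 46.9 tilt 0.03 w 0.0118 F [ 0.3 -0.  -1.1]
rot [-0.1  0.  -0. ]
[0.5971 0.0537 0.193 ] -> [-10.27  34.29 -17.9 ]
```

View pics/e2.png

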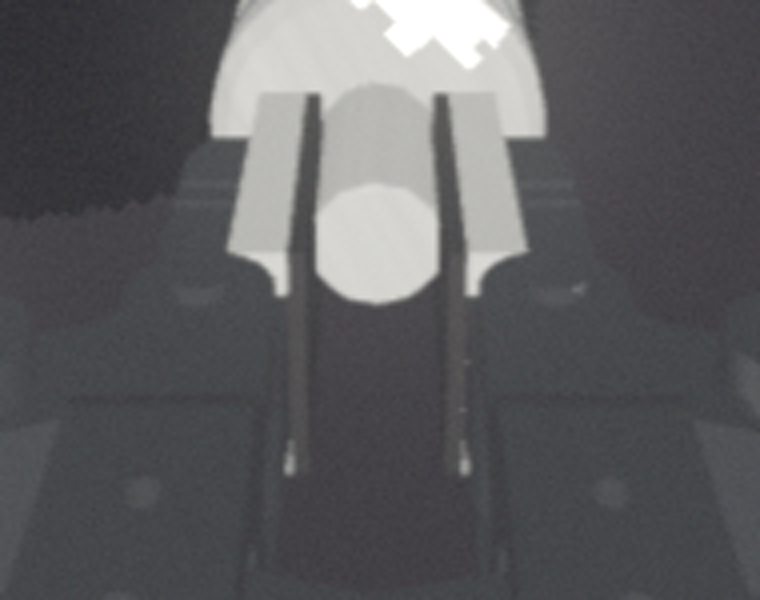

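>>> {"fn": "play_rows", "kwargs": {
  "newtons": 60,
  "targets": [
    {"linear": [-5,0,0],"rotation": [0,0,0],"gripper": 0.05},
    {"linear": [-10.3,1,-0.5],"rotation": [0,0,0],"gripper": 0.05},
    {"linear": [-10.3,6,-3.1],"rotation": [0,0,0],"gripper": 0.05},
    {"linear": [-10.3,11.5,-6],"rotation": [0,0,0],"gripper": 0.05},
    {"linear": [-10.3,17,-8.9],"rotation": [0,0,0],"gripper": 0.05}
  ]
}}

```text
clock: 20.85
tool_pos: [0.5449, -0.1323, 0.1934]
tcp_rot: [0.744, 1.57, -0.009]
ft_force: [1.1, 0.1, -2.3]
grip_width: 0.0112
```

>>> {"fn": "play_rows", "kwargs": {
  "targets": [
    {"linear": [0,5.5,-2.9],"rotation": [0,0,0],"gripper": 0.05},
    {"linear": [0,11,-5.7],"rotation": [0,0,0],"gripper": 0.05},
    {"linear": [0,15,-7.8],"rotation": [0,0,0],"gripper": 0.05},
    {"linear": [0,17.3,-9],"rotation": [0,0,0],"gripper": 0.05},
    {"linear": [0,17.3,-9],"rotation": [0,0,0],"gripper": 0.05}
  ]
}}

```text
clock: 21.48
tool_pos: [0.5972, 0.0575, 0.193]
tcp_rot: [2.042, 1.568, 1.294]
ft_force: [0.1, -1.5, -1.5]
grip_width: 0.0111
```

>>> {"fn": "play_rows", "kwargs": {
  "targets": [
    {"linear": [0,0,0],"rotation": [0,0,0],"gripper": 0.05},
    {"linear": [0,0,0],"rotation": [0,0,0],"gripper": 0.05}
  ]
}}

```text
clock: 21.72
tool_pos: [0.5967, 0.0517, 0.193]
tcp_rot: [-1.135, 1.569, -1.89]
ft_force: [0.4, 0.4, -1.2]
grip_width: 0.0115
```

```bash
python3 - <<'E'
from h import *
hand('pics/e3h.png',sense()['tool_pos'][2]-.0083)
plan([[.5971,.0537,.162]],47)
E
```

```text
0 [381. 242.]
-0.002 [381. 224.]
0.002 [381. 260.]
t 21.77 pos [0.5968 0.052  0.193 ] psi 46.7 tilt 0.05 w 0.0115 F [ 0.1 -0.7 -1.1]
rot [-0.3  0.   0. ]
[0.5971 0.0537 0.162 ] -> [ 3.1   0.14 -0.1 ]
```

View pics/e3h.png

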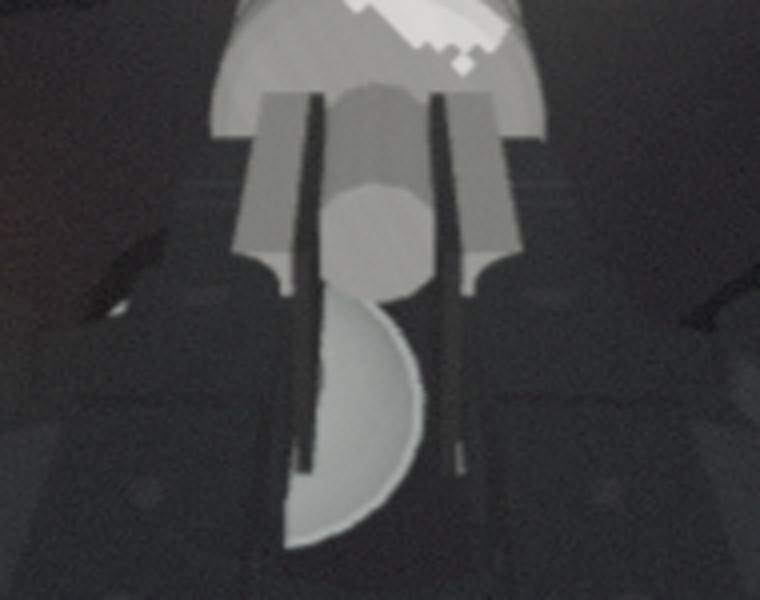

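>>> {"fn": "play_rows", "kwargs": {
  "targets": [
    {"linear": [1.5,0.1,-0.05],"rotation": [0,0,0],"gripper": 0.05},
    {"linear": [3,0.1,-0.05],"rotation": [0,0,0],"gripper": 0.05},
    {"linear": [3,0.1,-0.05],"rotation": [0,0,0],"gripper": 0.05},
    {"linear": [3,0.1,-0.05],"rotation": [0,0,0],"gripper": 0.05}
  ]
}}

```text
clock: 22.28
tool_pos: [0.5974, 0.055, 0.1627]
tcp_rot: [-2.44, 1.571, 3.09]
ft_force: [1.1, 0.1, -1.5]
grip_width: 0.011
```

```bash
python3 - <<'E'
from h import *
im=snapshot('wrist');cv2.imwrite('pics/e4.png',im)
plan([[.5971,.0537,.0963]],47)
E
```

```text
t 22.32 pos [0.5976 0.0551 0.163 ] psi 46.9 tilt 0.03 w 0.0114 F [ 0.7 -0.6 -1.3]
rot [-0.1  0.  -0. ]
[0.5971 0.0537 0.0963] -> [ 6.67 -0.14  0.05]
```

View pics/e4.png

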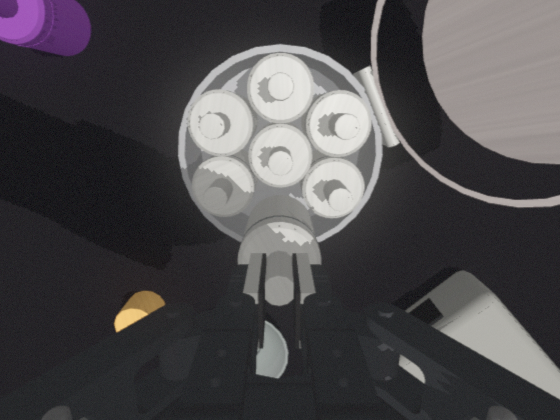

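>>> {"fn": "play_rows", "kwargs": {
  "targets": [
    {"linear": [0.5,-0.14,0.05],"rotation": [0,0,0],"gripper": 0.05},
    {"linear": [0.5,-0.14,0.05],"rotation": [0,0,0],"gripper": 0.05},
    {"linear": [0.5,-0.14,0.05],"rotation": [0,0,0],"gripper": 0.05}
  ]
}}

```text
clock: 22.7
tool_pos: [0.5968, 0.0536, 0.158]
tcp_rot: [1.282, 1.571, 0.529]
ft_force: [0.8, -0.5, -1.2]
grip_width: 0.0114
```

```bash
python3 - <<'E'
from h import *
plan([[.5971,.0537,.0963]],47)
E
```

```text
t 22.7 pos [0.5968 0.0536 0.158 ] psi 46.9 tilt 0.01 w 0.0114 F [ 0.8 -0.5 -1.2]
rot [-0.1  0.  -0. ]
[0.5971 0.0537 0.0963] -> [6.17 0.02 0.02]
```

>>> {"fn": "play_rows", "kwargs": {
  "targets": [
    {"linear": [1.3,0,0],"rotation": [0,0,0],"gripper": 0.05},
    {"linear": [2.6,0,0],"rotation": [0,0,0],"gripper": 0.05},
    {"linear": [4,0,0],"rotation": [0,0,0],"gripper": 0.05},
    {"linear": [5.3,0,0],"rotation": [0,0,0],"gripper": 0.05},
    {"linear": [6,0,0],"rotation": [0,0,0],"gripper": 0.05}
  ]
}}

```text
clock: 23.32
tool_pos: [0.5962, 0.0536, 0.0966]
tcp_rot: [-2.281, 1.569, -3.034]
ft_force: [0.8, 0.8, -1.4]
grip_width: 0.0114
```

```bash
python3 - <<'E'
from h import *
im=snapshot('wrist');cv2.imwrite('pics/e5.png',im)
plan([[.5971,.0537,.0963]],47)
E
```

```text
t 23.38 pos [0.5964 0.0538 0.0965] psi 46.9 tilt 0.07 w 0.0118 F [ 0.3 -0.5 -2.3]
rot [-0.1 -0.1  0. ]
[0.5971 0.0537 0.0963] -> [0.02 0.04 0.06]
```

View pics/e5.png

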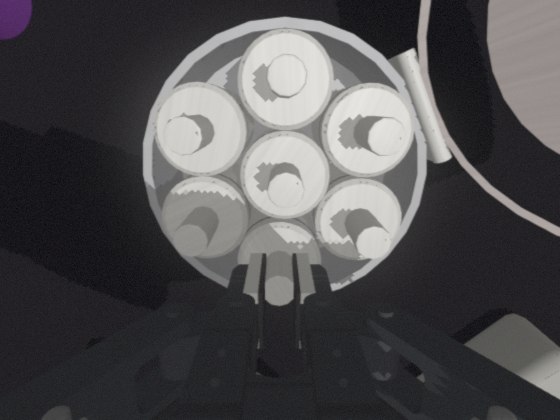

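Seated with no contact force. Release and rise.

>>> {"fn": "play_rows", "kwargs": {
  "targets": [
    {"linear": [0.05,0,0],"rotation": [0,0,0],"gripper": 0.05},
    {"linear": [0.05,0,0],"rotation": [0,0,0],"gripper": 0.25},
    {"linear": [0,0,0],"rotation": [0,0,0],"gripper": 0.27},
    {"linear": [-3.5,0,0],"rotation": [0,0,0],"gripper": 0.27},
    {"linear": [-9,0,0],"rotation": [0,0,0],"gripper": 0.27}
  ]
}}

```text
clock: 24.0
tool_pos: [0.5957, 0.0535, 0.1879]
tcp_rot: [-2.269, 1.567, -3.021]
ft_force: [0.7, -0.5, -0.0]
grip_width: 0.0231
```

```bash
python3 - <<'E'
from h import *
plan([[.575,.065,.27]],47)
T=cam('top')
print('hinge',atz(T,(155,179),.0545))
E
```

```text
t 24.0 pos [0.5957 0.0535 0.1879] psi 46.9 tilt 0.2 w 0.0231 F [ 0.7 -0.5 -0. ]
rot [-0.1 -0.1  0.2]
[0.575 0.065 0.27 ] -> [-8.21 -0.6  -2.31]
hinge [0.59879271 0.14927361 0.0545    ]
```

>>> {"fn": "play_rows", "kwargs": {
  "targets": [
    {"linear": [-5,0,-1.4],"rotation": [0,0,0],"gripper": 0.1},
    {"linear": [-8.5,-0.6,-2.2],"rotation": [0,0,0],"gripper": 0},
    {"linear": [-8.5,-0.6,-2.2],"rotation": [0,0,0],"gripper": 0},
    {"linear": [-8.5,-0.6,-2.2],"rotation": [0,0,0],"gripper": 0}
  ]
}}

```text
clock: 24.5
tool_pos: [0.5763, 0.0641, 0.2727]
tcp_rot: [-1.886, 1.57, -2.639]
ft_force: [-0.2, -0.1, 0.4]
grip_width: 0.0001
```

```bash
python3 - <<'E'
from fitw import *
s=sense();im=snapshot('wrist');s2=sense();print(s['tool_pos'],s2['tool_pos']);cv2.imwrite('pics/f1.png',im)
C=cam('wrist',s)
g=dict(N=(.5383,.1111),W=(.5285,.0705),S=(.6063,.0941),E=(.5777,.1233),core=(.5675,.0832),X=(.5568,.0425),Y=(.597,.0537))
fit(im,s,{k:proj(C,[*v,.061]) for k,v in g.items()},proj(C,[*POT,.054]),x0=185,y0=95,out='pics/f1d.png')
E
```

```text
[0.57632506 0.06408032 0.27271336] [0.5761279  0.06402839 0.27206244]
pot [0.5681 0.0819] 36.5
N [0.5383 0.111 ] 30.3 [0.5387 0.1104] 11.3 rel [-29.8  29. ] 0.0416 135.7
W [0.528  0.0703] 27.9 [0.5278 0.0699] 16.8 rel [-40.1 -11.7] 0.0418 -163.8
S [0.6062 0.0942] 27.5 [0.6067 0.0856] 18.5 rel [38.2 12.2] 0.0401 17.7
E [0.5777 0.1234] 30.8 [0.5851 0.1264] 15.6 rel [ 9.7 41.5] 0.0426 76.9
core [0.5673 0.0833] 30.6 [0.5671 0.0832] 15.2 rel [-0.7  1.4] 0.0016 117.6
X [0.5566 0.0419] 20.6 [0.5651 0.043 ] 10.9 rel [-11.5 -40. ] 0.0417 -106.0
Y [0.5976 0.0538] 31.0 [0.6033 0.0496] 16.0 rel [ 29.6 -28.2] 0.0408 -43.6
```

View pics/f1.png

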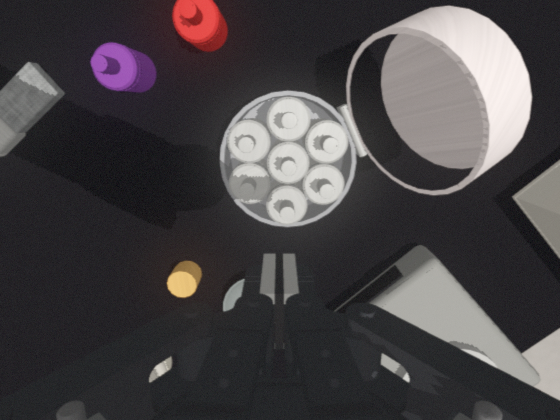

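View pics/f1d.png

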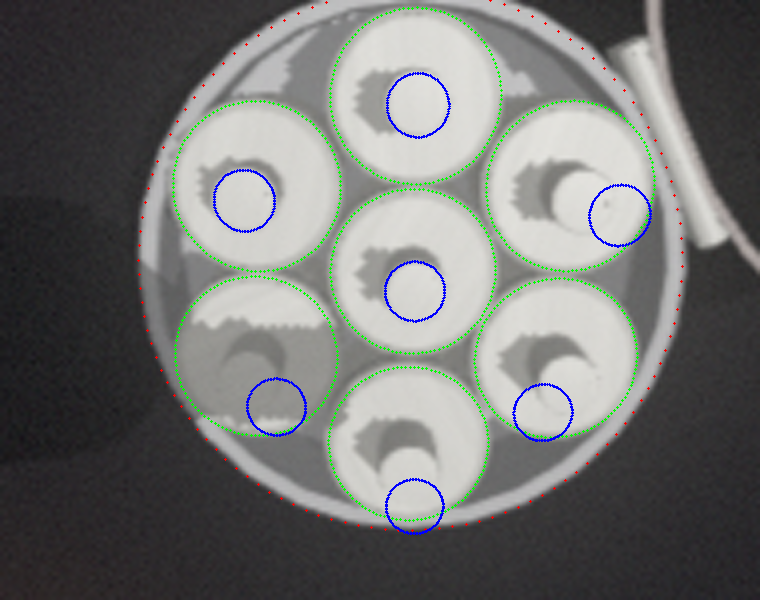

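```bash
python3 - <<'E'
from h import *
s=sense();print(s['joints'].round(2))
C=cam('wrist',s)
im=snapshot('wrist')
for n in ('lid_hinge','lid_top','pot'):
    print(n,[(np.round(q['centre'],1).tolist(),round(q['confidence'],2)) for q in landmark_of('wrist',n)])
print('hinge mid wrist', atz(C,(355,130),.0545))
T=cam('top');t=snapshot('top')
h=np.array([.568,.082]);
for ang in (62,66,70):
    u=np.array([np.cos(np.radians(ang)),np.sin(np.radians(ang))]);H=POT+.068*u
    print(ang,H)
    for th in (1.8,2.0,2.2):
        w=H+u*(-.068*np.cos(th)+.042*np.sin(th));z=.0545+.068*np.sin(th)+.042*np.cos(th)
        print('  ',th,proj(T,[*w,z]).round(1),proj(C,[*w,z]).round(1))
print(proj(T,[.649,.263,.15]))
cv2.imwrite('pics/f2.png',t)
sc=snapshot('scene');cv2.imwrite('pics/f2s.png',sc)
E
```

```text
[-0.15  0.61 -0.07  1.69  0.06  0.85  0.57]
lid_hinge [([250.2, 141.7], 0.16)]
lid_top [([441.6, 94.8], 0.64)]
pot []
hinge mid wrist [0.58814633 0.14951403 0.0545    ]
62 [0.60002407 0.14184044]
   1.8 [130.2 162.7] [443.  133.7]
   2.0 [128.4 162. ] [448.7 129.2]
   2.2 [127.8 161.9] [449.8 125.8]
66 [0.59575809 0.14392109]
   1.8 [128.4 166. ] [441.1 122.8]
   2.0 [126.5 165.4] [446.8 117.8]
   2.2 [125.8 165.5] [447.9 114.3]
70 [0.59135737 0.1456991 ]
   1.8 [126.9 169.4] [438.4 111.9]
   2.0 [124.8 169. ] [444.  106.5]
   2.2 [124.1 169.2] [445.1 102.8]
[ 92.67693361 148.84693   ]
```

View pics/f2.png

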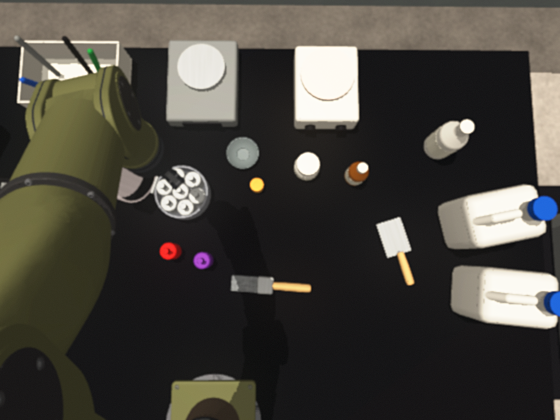

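View pics/f2s.png

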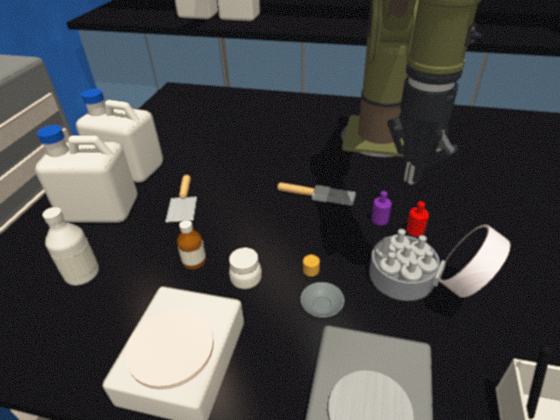

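```bash
python3 - <<'E'
from h import *
plan([[.629,.281,.27]],-17)
E
```

```text
t 24.85 pos [0.5764 0.0642 0.2722] psi 46.9 tilt 0.07 w -0.0002 F [-1.7 -0.6  0.3]
rot [63.9 -0.   0.1]
[0.629 0.281 0.27 ] -> [  0.21  19.41 -10.98]
```

>>> {"fn": "play_rows", "kwargs": {
  "targets": [
    {"linear": [0,2.8,-1.6],"rotation": [9,0,0],"gripper": 0},
    {"linear": [0,5.6,-3.2],"rotation": [18,0,0],"gripper": 0},
    {"linear": [0,8.4,-4.8],"rotation": [27,0,0],"gripper": 0},
    {"linear": [0,11.2,-6.4],"rotation": [36,0,0],"gripper": 0},
    {"linear": [0,14,-8],"rotation": [45,0,0],"gripper": 0}
  ]
}}

```text
clock: 25.48
tool_pos: [0.614, 0.2222, 0.2725]
tcp_rot: [-1.169, 1.57, -2.712]
ft_force: [-0.2, -0.0, -1.4]
grip_width: 0.0002
```

```bash
python3 - <<'E'
from h import *
plan([[.629,.281,.27]],-17)
E
```

```text
t 25.48 pos [0.614  0.2222 0.2725] psi 1.6 tilt 0.03 w 0.0002 F [-0.2 -0.  -1.4]
rot [18.6  0.   0. ]
[0.629 0.281 0.27 ] -> [ 0.25  1.66 -5.83]
```

>>> {"fn": "play_rows", "kwargs": {
  "targets": [
    {"linear": [0,0.8,-3],"rotation": [9.5,0,0],"gripper": 0},
    {"linear": [0.2,1.7,-5.9],"rotation": [18.6,0,0],"gripper": 0},
    {"linear": [0.2,1.7,-5.9],"rotation": [18.6,0,0],"gripper": 0},
    {"linear": [0.2,1.7,-5.9],"rotation": [18.6,0,0],"gripper": 0}
  ]
}}

```text
clock: 25.98
tool_pos: [0.6289, 0.2797, 0.2705]
tcp_rot: [-0.099, 1.569, -1.962]
ft_force: [-0.5, -0.7, 0.1]
grip_width: -0.0003
```

```bash
python3 - <<'E'
from h import *
im=snapshot('wrist');cv2.imwrite('pics/g1.png',im)
plan([[.629,.281,.17]],-17)
E
```

```text
t 26.02 pos [0.629  0.2791 0.2708] psi -16.8 tilt 0.08 w 0.0002 F [ 0.5 -0.1 -0.3]
rot [ 0.2  0.1 -0. ]
[0.629 0.281 0.17 ] -> [10.08 -0.06 -0.19]
```

View pics/g1.png

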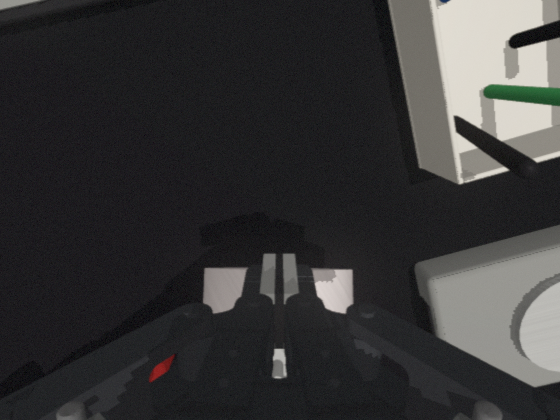

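```bash
python3 - <<'E'
from h import *
s=sense();C=cam('wrist',s)
H=np.array([.588,.147]);u=np.array([.292,.956])
for z in (.1588,.14,.17):
    w=atz(C,(245,268),z); print(z,w,(w[:2]-H)@u)
for th in (1.6,1.8,2.0,2.2):
    a=th+.303; print(th,proj(C,[*(H-u*.1404*np.cos(a)),.0545+.1404*np.sin(a)]),-.1404*np.cos(a))
print('tip u',(s['tool_pos'][:2]-H)@u, proj(C,s['tool_pos']+[0,0,-.025]))
E
```

```text
0.1588 [0.59376206 0.24666624 0.1588    ] 0.09696344260174516
0.14 [0.58919241 0.23841534 0.14      ] 0.08774125418495658
0.17 [0.5964844  0.25158166 0.17      ] 0.10245751229685329
1.6 [277.43036247 354.7385421 ] 0.045788231932502546
1.8 [277.56928265 312.50670775] 0.07124365736414741
2.0 [277.71332265 272.16883366] 0.09385882299904527
2.2 [277.84815995 237.3876423 ] 0.11273213354961488
tip u 0.13831066979133347 [278.85869584 270.77676387]
```

>>> {"fn": "play_rows", "kwargs": {
  "targets": [
    {"linear": [5,0,0],"rotation": [0,0,0],"gripper": 0},
    {"linear": [10,0,0],"rotation": [0,0,0],"gripper": 0},
    {"linear": [10,0,1],"rotation": [0,0,0],"gripper": 0},
    {"linear": [10,0,3],"rotation": [0,0,0],"gripper": 0},
    {"linear": [10,0,5],"rotation": [0,0,0],"gripper": 0}
  ]
}}

```text
clock: 26.65
tool_pos: [0.6177, 0.2353, 0.1755]
tcp_rot: [2.565, 1.559, 0.703]
ft_force: [0.7, 7.3, 6.1]
grip_width: -0.0001
```

>>> {"fn": "play_rows", "kwargs": {
  "targets": [
    {"linear": [0,0,2],"rotation": [0,0,0],"gripper": 0},
    {"linear": [0,0,4],"rotation": [0,0,0],"gripper": 0},
    {"linear": [0,0,6],"rotation": [0,0,0],"gripper": 0}
  ]
}}

```text
clock: 27.02
tool_pos: [0.6004, 0.1763, 0.1756]
tcp_rot: [2.383, 1.56, 0.521]
ft_force: [1.7, 4.1, 4.0]
grip_width: -0.0003
```

```bash
python3 - <<'E'
from h import *
plan([],-17)
s=sense();H=np.array([.588,.147]);u=np.array([.292,.956]);print((s['tool_pos'][:2]-H)@u)
cv2.imwrite('pics/g2.png',snapshot('scene'));cv2.imwrite('pics/g2w.png',snapshot('wrist'))
E
```

```text
t 27.02 pos [0.6004 0.1763 0.1756] psi -16.7 tilt 0.6 w -0.0003 F [1.7 4.1 4. ]
rot [ 0.3 -0.4 -0.4]
0.03167281403681723
```

View pics/g2.png

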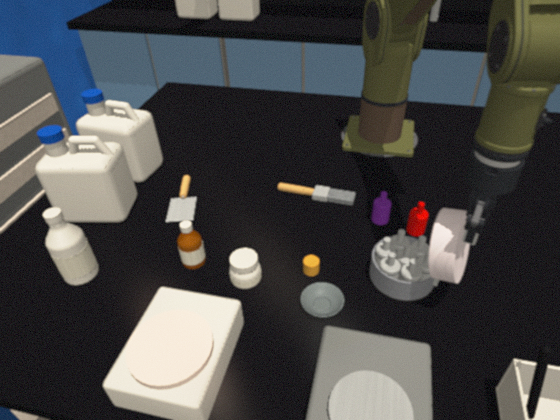

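View pics/g2w.png

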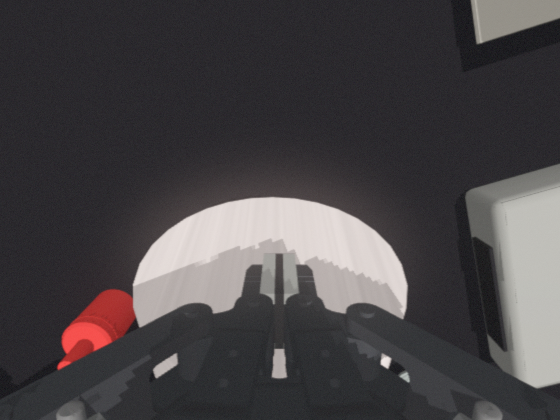

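>>> {"fn": "play_rows", "kwargs": {
  "targets": [
    {"linear": [0,0,2],"rotation": [0,0,0],"gripper": 0},
    {"linear": [0,0,4],"rotation": [0,0,0],"gripper": 0},
    {"linear": [0.2,0,5.8],"rotation": [0,0,0],"gripper": 0},
    {"linear": [0.7,0,7.5],"rotation": [0,0,0],"gripper": 0},
    {"linear": [1.5,0,9],"rotation": [0,0,0],"gripper": 0}
  ]
}}

```text
clock: 27.75
tool_pos: [0.5707, 0.0876, 0.1553]
tcp_rot: [-0.812, 1.57, -2.676]
ft_force: [-0.2, 1.5, 0.8]
grip_width: 0.0001
```

```bash
python3 - <<'E'
from h import *
plan([],-17)
s=sense();H=np.array([.588,.147]);u=np.array([.292,.956]);print((s['tool_pos'][:2]-H)@u)
cv2.imwrite('pics/g3.png',snapshot('scene'))
E
```

```text
t 27.75 pos [0.5707 0.0876 0.1553] psi -16.8 tilt 0.06 w 0.0001 F [-0.2  1.5  0.8]
rot [0.2 0.  0. ]
-0.061793585746731945
```

View pics/g3.png

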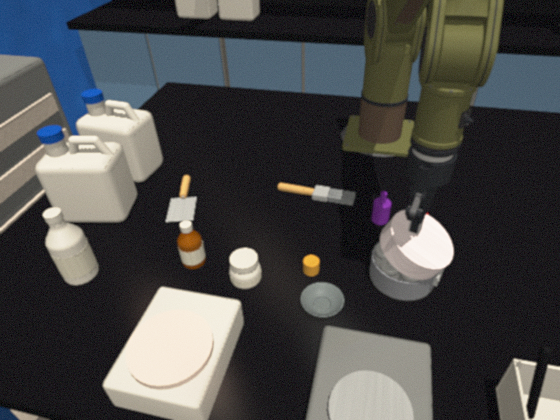

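>>> {"fn": "play_rows", "kwargs": {
  "targets": [
    {"linear": [0.8,0,1],"rotation": [0,0,0],"gripper": 0},
    {"linear": [1.7,0,2],"rotation": [0,0,0],"gripper": 0},
    {"linear": [2.6,0,2.8],"rotation": [0,0,0],"gripper": 0},
    {"linear": [3.2,0,3],"rotation": [0,0,0],"gripper": 0},
    {"linear": [3.3,0,3],"rotation": [0,0,0],"gripper": 0}
  ]
}}

```text
clock: 28.42
tool_pos: [0.5625, 0.0601, 0.1223]
tcp_rot: [-0.992, 1.57, -2.855]
ft_force: [0.0, -0.4, 0.7]
grip_width: 0.0001
```

```bash
python3 - <<'E'
from h import *
plan([],-17)
cv2.imwrite('pics/g4.png',snapshot('scene'))
E
```

```text
t 28.43 pos [0.5625 0.0601 0.1223] psi -16.7 tilt 0.06 w 0.0001 F [ 0.  -0.4  0.7]
rot [0.3 0.  0.1]
```

View pics/g4.png

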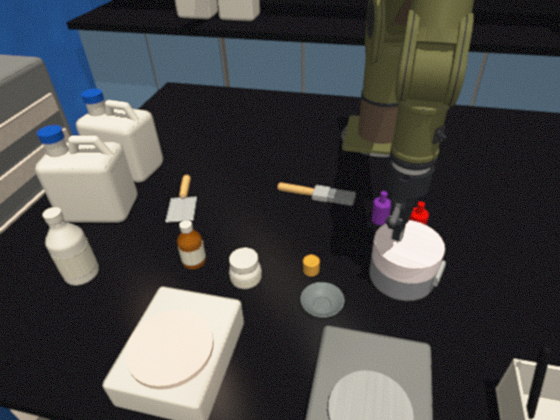

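>>> {"fn": "play_rows", "kwargs": {
  "targets": [
    {"linear": [0.2,0,0.3],"rotation": [0,0,0],"gripper": 0},
    {"linear": [0.3,0,0.5],"rotation": [0,0,0],"gripper": 0},
    {"linear": [0.4,0,0.5],"rotation": [0,0,0],"gripper": 0}
  ]
}}

```text
clock: 28.85
tool_pos: [0.5626, 0.0592, 0.1214]
tcp_rot: [2.818, 1.565, 0.957]
ft_force: [-3.7, 5.3, 24.3]
grip_width: 0.0003
```

>>> {"fn": "play_rows", "kwargs": {
  "targets": [
    {"linear": [-0.1,0,0],"rotation": [0,0,0],"gripper": 0},
    {"linear": [-3,0,0],"rotation": [0,0,0],"gripper": 0},
    {"linear": [-8,0,0],"rotation": [0,0,0],"gripper": 0},
    {"linear": [-12,0,-6],"rotation": [0,0,0],"gripper": 0},
    {"linear": [-14,0,-10],"rotation": [0,0,0],"gripper": 0}
  ]
}}

```text
clock: 29.48
tool_pos: [0.591, 0.1528, 0.2613]
tcp_rot: [2.249, 1.568, 0.386]
ft_force: [0.9, 0.5, -0.7]
grip_width: -0.0002
```

```bash
python3 - <<'E'
from h import *
plan([],-17)
im=snapshot('scene');cv2.imwrite('pics/h1.png',cv2.resize(im[190:310,320:480],None,fx=4.5,fy=4.5,interpolation=cv2.INTER_CUBIC))
cv2.imwrite('pics/h1t.png',snapshot('top'))
E
```

```text
t 29.48 pos [0.591  0.1528 0.2613] psi -16.8 tilt 0.17 w -0.0002 F [ 0.9  0.5 -0.7]
rot [ 0.2 -0.1 -0.1]
```

View pics/h1.png

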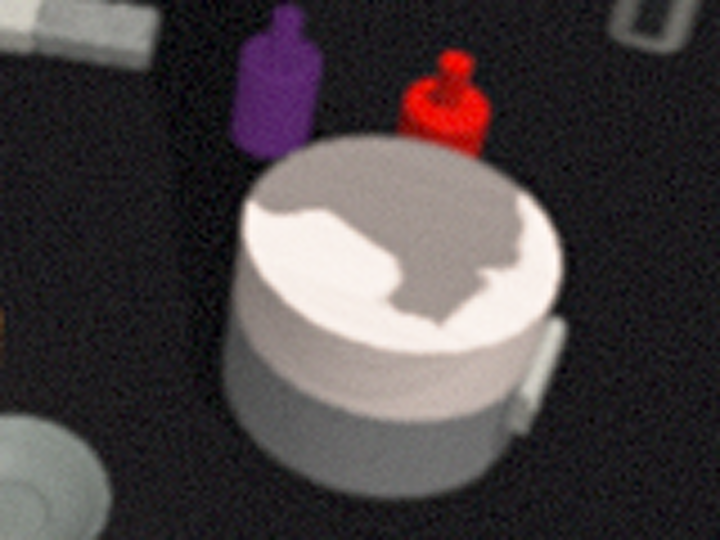

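View pics/h1t.png

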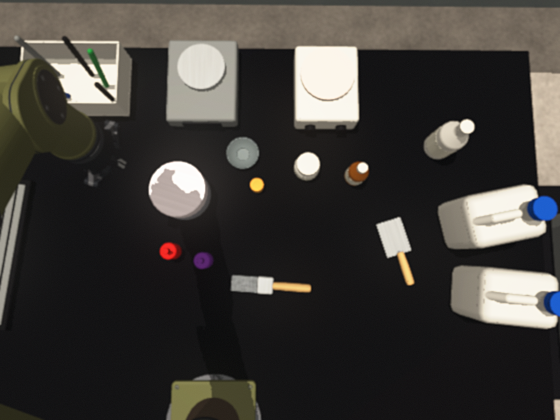

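```bash
python3 - <<'E'
from plant import *
print(finish_job(), sense()['clock'])
E
```

```text
the job is handed in; nothing more can be done
the job is handed in; nothing more can be done
```

The job is handed in at about 29.5 s of the 72 s allowed: both bench canisters are in the pot with the other five, and the lid is closed. No verdict was reported.

**Packing:** I dragged three of the canisters inside round by their knobs to open a gap. The first new canister went in and was nudged towards its neighbour, and the second went into the last slot without any resistance.

**Lid:** I pushed it over with the closed fingers and pressed it onto the rim at 24 N, well beyond what the hinge resists.

**Last checks:**
- **Canisters:** Before closing, the wrist camera showed all seven on the floor. One was about 1.5 mm from the centre, and six were 40–42.6 mm from it. All looked upright.
- **Lid height:** At the end of the push the fingertip was at 96.4 mm, against 96.5 mm expected for a shut lid. The scene picture shows no gap under it.
- **Rest of the bench:** By eye, in the before and after top views, nothing else moved. The arm had backed well clear before I handed in.

**What disagreed:**
- One canister measured 42.6 mm from the pot's centre, although 41.7 mm is the most the wall allows. My estimate of the centre is therefore about 0.8 mm off, which is within the calibration error.
- The top camera put the hinge about 5 mm farther from the pot's centre than its known 68 mm. I used the wrist camera's estimate instead.

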